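# Pin the filter clamp and start its captive screw

### The job

Get the filter clamp on the bench ready for tightening. Take the slim, straight-handled locating pin out of its block and push it fully home through the swing bar into the post below, and let it go, so that the bar cannot swing; leave the ball-headed pin and everything else on the bench where it is. Then start the captive hand screw properly: turn its knob backward (counter-clockwise) until the thread drops, then one turn forward from there, and finish with the knob still held in the gripper, because I want to check the seal before it is tightened.

Things in the scene. Friction and masses are not known exactly. Their poses are not given: they have to be found in the camera images.
- filter_clamp: aluminium base plate 96 x 260 mm (x, y), fixed, top at z = 15; origin: centre of its underside; y runs along the bar to the pivot. On it at y (mm): pivot pillar +100 (bolt top z = 96), filter cell +44, square pin post -12, round threaded boss -92 (diameter 37, mouth z = 48). Over all lies the swing bar, 32 wide, 14 thick, top z = 86
- swing_bar (a joint): swing of the bar about its pivot, rad: 0 = closed against its stop, all holes in line (as it starts); grows as its knob end swings toward -x of the clamp. Only friction (about 1.2 N m) holds it until the pin is in
- bar_hole (a point): centre of the mouth of the pin hole, on the bar's top face, 86 mm above the bench. Hole diameter 9 mm with a small chamfer, through the bar (14 mm) and on 32 mm deep into the post below. The knob's axis is 80 mm away
- locating_pin: slim steel pin, upright in one of the block's two holes. Origin: centre of its tip, z up. Shank diameter 8, 40 mm long, tapered nose; collar diameter 17, 3 high, its underside is the shoulder; straight handle diameter 14, 37 long; 80 overall, 60 g. In the block it stands on its shoulder. Hold it 26 mm above the shoulder to keep fingertips clear of the bar
- pin_shoulder (a point): point on the pin's axis in the plane of the shoulder's underside, 40 mm above its tip; meets point bar_hole when the pin is fully home
- ball_pin: the other pin, not to be used: ball head diameter 20, shank diameter 11 (too thick for the bar's hole), 72 mm overall; origin at its tip, z up; stands in the other hole of the block
- pin_block: aluminium block 40 x 110 x 42 mm (x, y, z) with a 5 mm high foot rim 4 mm wide, fixed; origin at the centre of its underside; its two holes lie at y = +30 and -30 mm; either pin may stand in either
- screw_knob: black fluted round knob of the captive hand screw, diameter 34, 28 high, raised index rib on top. Origin on the screw's axis at its underside, z up; underside 22 mm above the bar at the start, 13 mm after the job. 10 to 20 N grip turns it without slip. The screw (0.3 kg) turns freely and falls by its weight onto the thread when slackened, not while clamped
- knob_mid (a point): on the screw's axis at half the knob's height; moves and turns with it
- screw_turn (a joint): angle of the hand screw, rad, grows clockwise seen from above (forward, screwing in: a right-hand thread); about 0 at the start; counts whole turns on. Where the thread starts is not marked: it lies 0.6 to 1.8 rad backward of the start
- screw_depth (a joint): how far the screw is down, m: 0.001 to 0.002 at the start, resting on top of the boss's first thread. Turned backward it climbs slowly to 0.0005, then drops one pitch (5 mm) at the start of the thread, once slack. From there each forward turn takes it 5 mm deeper: 0.0055 at the drop, 0.0105 one turn on. Axial play 0.8 mm
- counting_chamber: bystander, leave it alone: flat glass counting slide, 35x76x5 mm; origin at the centre of its underside
- coverslips: bystander, leave it alone: small cover-slip box, 30x30x13 mm; origin at the centre of its underside
- tweezers: bystander, leave it alone: steel tweezers lying flat, 15x118x9 mm; origin at the centre of its underside
- timer: bystander, leave it alone: white bench timer, 58x66x20 mm; origin at the centre of its underside
- petri_2: bystander, leave it alone: petri dish, diameter 90, 15 high mm; origin at the centre of its underside
- marker_b: bystander, leave it alone: felt marker lying flat, 13x136x15 mm; origin at the centre of its underside
- flask_b: bystander, leave it alone: small conical flask with foam stopper, diameter 69, 131 high mm; origin at the centre of its underside
- beaker_100: bystander, leave it alone: small empty glass beaker, 59x53x67 mm; origin at the centre of its underside

How it is judged:
By the outcome, as a careful person would: the job done as asked, in the order asked, and still so for the second after the job is handed in, while the arm keeps its last pose, push and grip.
It also fails if it takes over 72 s, if anything falls off the work surface, if the arm or the gripper's body presses on something with over 40 N, if the wrist force passes 120 N, or if a joint passes its speed limit or range.

### The arm

A 6-joint arm with a two-finger parallel gripper is mounted at the origin on a cart in front of the work surface, level with it; the furniture and walls round the work are solid. World frame = base frame: x ahead of the robot, y to its left, z up, the work surface at z = 0. Lengths are in m, angles in rad, forces in N, time in s.
With the tool pointing down it reaches from about 0.3 to 0.775 m from the base axis. Payload 14.6 kg.
Tool frame: the origin (TCP) lies between the finger pads, 19 mm behind the fingertips; this is the grasp point; y points along the fingers, z is the direction in which the jaws open and shut, and the axes are right-handed (so a half turn about y gives the same grasp; the last joint's range is limited). The gripper opens to 94 mm and grips with 3 to 60 N. Pads are 16 mm wide; open, the fingers measure 119 mm over their backs; the gripper's body (75 mm by 177 mm) begins 78 mm behind the grasp point.
Start: joints at [1.279, 0.3, 1.521, -0, 1.321, -0.067], TCP at [0.123, 0.536, 0.224] pointing down, gripper open.
Joint ranges: [-3.03, 3.03], [-0.79, 2.21], [0.23, 2.52], [-1.04, 4.18], [0, 3.07], [-2.55, 2.55]. Speed limits (rad/s): [2.22, 2.22, 2.57, 3.14, 3.14, 3.14].

### API

Orientations are given as a unit quaternion [w, x, y, z].
In Python, from cell import * gives the robot as it stands.
- The arm moves only by the tool play_rows, never from a script. Its argument "series" is a list that holds one entry, the list of rows, each a list of 6 numbers: the shift along the tool's x, y, z as a fraction of full scale, then the turn, a rotation vector about the tool's x, y, z as a fraction of full scale. A call has 1 to 12 rows; each row shifts and turns the commanded pose from where the row before left it, along the tool's axes as they then stand; what a row does not reach is not made up. Full scale, the value 1, is 50 cm for a shift and 45 degrees for a turn. A row lasts 1/10 s, in which the tool goes at most 50 mm and 8.59 degrees, less where a joint would pass 70% of its speed; a pose out of reach is approached as far as the arm can. A call with a number of a shift or a turn outside -1 to 1 is refused whole. A call with a gripper value outside its range is refused whole. "hand" is the closure, from 0 (fully open) to 1 (shut), set as the call begins (left out, the last holds). The fingers move at their own pace and stop on an object; "newtons" is the grip in N (left out, the last holds). Time passes only in rows, so rows that do not move let the fingers close. It gives the time, the measured TCP pose, the force and the opening at its end, in the units of the state.
- get_state(): the state, without advancing time (a new reading comes with each control period).
- grab_frame(name): name is "side" or "top" or "wrist"; returns (picture, depth): 480x640x3 uint8, red, green, blue; 480x640 float32, m along the optical axis (not along the pixel's ray), 0 where there is no reading.
- camera_info(name): a dict with "mtx" (3x3 intrinsics, pixels), "distortion" ([k1, k2, p1, p2, k3] as OpenCV has them; the pictures are not rectified), "rvec" (rotation vector, rad) and "tvec" (3), from world to camera coordinates, as OpenCV has them. Camera axes: x right, y down, z forward; pixel columns grow to the right and rows downward; lengths in m; the calibration is good to about 2 mm. A picture is of the moment at which its call begins: read the wrist's pose just before it. camera_info takes no time and is no camera call; for the wrist camera it gives the pose at the moment of the call.
- hand_in(): hands the job in, once; it reports no verdict.
The state is a dict: "t": time; "joint_pos": joint angles; "qvel": joint speeds; "effort": joint torques, N m; "tool_pos": TCP position; "tool_rot": TCP orientation; "force": force on the tool from outside, world axes, zero at the start; "ft_torque": the same for the moment, N m; "width": finger opening in m.
Only numpy, scipy, OpenCV 4.12 (cv2) and the standard library are available. Lean on these libraries where they do the work, as an engineer would, in place of code of your own. Each camera call takes 0.05 s, during which the arm holds its last target.

## Working session

There is one attempt and no reset: what is moved stays moved. The work goes in short steps, Python scripts to look and compute and a tool call to move; the robot and the scene stay as the last step left them, time stands still between calls to the robot, and variables do not carry over. Pictures are saved under pics/ and viewed, and the job is handed in when it is done.

Besides the shell and the picture viewer there is one more tool, called after ">>>" as name(argument=value, ...), one argument or row to a line, values as JSON. play_rows: Moves the arm, as the interface text tells. Shift numbers are shares of 50 cm and turn numbers shares of 45 degrees, none past 1 either way. Its arguments: {"type":"object","properties":{"series":{"type":"array"},"hand":{"type":"number"},"newtons":{"type":"number"}},"required":["series"]}

```bash
mkdir -p pics; ls
cat > h.py <<'E'
from cell import *
import numpy as np, cv2
def snap(n,f):
    ci=camera_info(n); p,d=grab_frame(n)
    cv2.imwrite(f'pics/{f}.png',p[:,:,::-1]); np.savez(f'pics/{f}.npz',p=p,d=d,**{k:np.array(ci[k],float) for k in('mtx','distortion','rvec','tvec')})
def load(f): return np.load(f'pics/{f}.npz')
def ray(f,u,v):
    z=load(f); q=cv2.undistortPoints(np.array([[[u,v]]],float),z['mtx'],z['distortion'])[0,0]
    R=cv2.Rodrigues(z['rvec'])[0]; c=-R.T@z['tvec'].ravel(); return c,R.T@np.array([q[0],q[1],1.])
def atz(f,u,v,h):
    c,r=ray(f,u,v); return c+r*(h-c[2])/r[2]
def tri(obs):
    A=np.zeros((3,3));b=np.zeros(3);L=[]
    for o in obs:
        c,r=ray(*o); r=r/np.linalg.norm(r);M=np.eye(3)-np.outer(r,r);A+=M;b+=M@c;L.append((c,r))
    x=np.linalg.solve(A,b); return x,[float(np.linalg.norm(np.cross(x-c,r))) for c,r in L]
def dep(f,u,v):
    c,r=ray(f,u,v); return c+r*float(load(f)['d'][int(v),int(u)])
def crop(f,u0,v0,u1,v1,s,o):
    im=load(f)['p'][v0:v1,u0:u1,::-1]; cv2.imwrite(f'pics/{o}.png',cv2.resize(im,None,fx=s,fy=s,interpolation=cv2.INTER_CUBIC))
def proj(f,P):
    z=load(f); return cv2.projectPoints(np.array(P,float).reshape(-1,3),z['rvec'],z['tvec'],z['mtx'],z['distortion'])[0].reshape(-1,2)
E
python3 - <<'E'
from h import *
s=get_state();print(s)
for n in('side','top','wrist'): snap(n,n+'0')
E
```

```text
pics
{'t': 0.0, 'joint_pos': array([ 1.27943568e+00,  3.00447010e-01,  1.52161897e+00, -2.31495529e-05,
        1.32069025e+00, -6.66508819e-02]), 'qvel': array([-6.65246106e-05, -9.99561034e-04, -1.63874591e-03,  1.37898673e-03,
       -1.73415145e-03, -1.39119127e-04]), 'effort': array([ 5.07059904e-04, -5.31808734e+01, -3.52734411e+01,  7.08668190e-02,
        2.44415668e-02, -1.11486959e-04]), 'tool_pos': array([0.12251524, 0.53591976, 0.2236835 ]), 'tool_rot': array([-0.70224223,  0.70305468, -0.07934327,  0.07921238]), 'force': array([ 0.18327691, -0.60211497, -0.17637069]), 'ft_torque': array([-0.01689657,  0.0227806 ,  0.045279  ]), 'width': 0.09393285232571627}
```

View pics/side0.png

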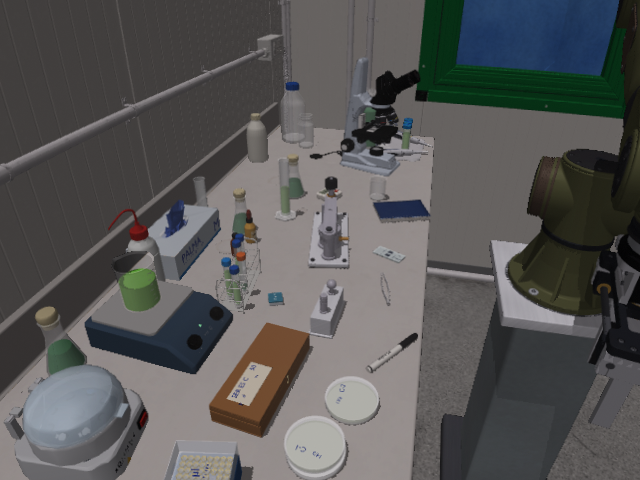

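View pics/top0.png

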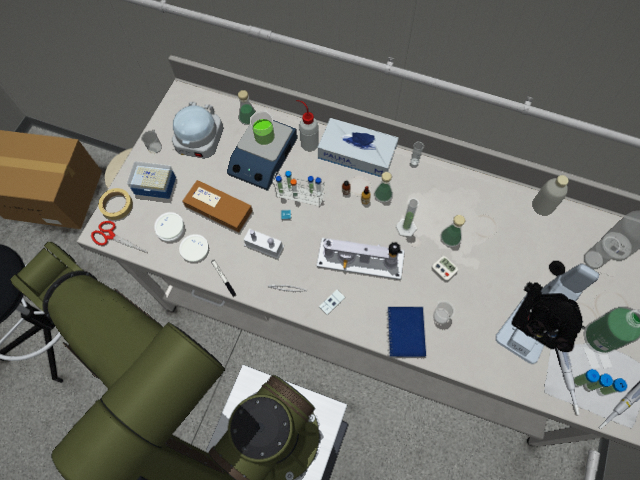

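View pics/wrist0.png

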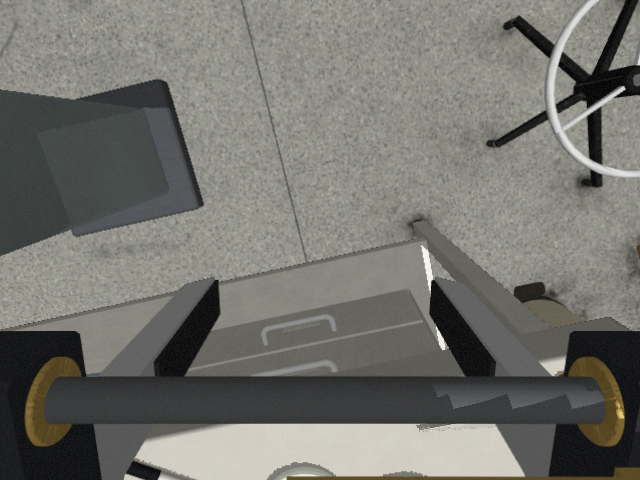

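The side view shows the clamp at about (330,235) and the block at about (327,308). In the top view the clamp is at about (360,258), the knob at (394,248) and the block at (263,242). I'll enlarge both.

Run:
```python
from h import *
crop('side0',290,170,390,350,4,'c1')
crop('top0',230,215,330,265,8,'c2')
crop('top0',310,225,410,285,8,'c3')
for n in('side0','top0','wrist0'):
    c,r=ray(n,320,240);print(n,c.round(3),r.round(3))
for q in [('top0',252,233),('top0',276,247),('top0',394,248),('side0',331,182)]: print(q,dep(*q).round(4))
```

```text
side0 [0.359 0.939 0.621] [ 0.198 -0.83  -0.523]
top0 [-0.03  -0.181  1.542] [ 0.368  0.159 -0.916]
wrist0 [0.054 0.552 0.385] [ 0.233 -0.065 -0.97 ]
('top0', 252, 233) [0.5086 0.2723 0.0779]
('top0', 276, 247) [0.5043 0.196  0.0419]
('top0', 394, 248) [ 0.583  -0.1441  0.1387]
('side0', 331, 182) [ 0.5848 -0.1276  0.1318]
```

View pics/c1.png

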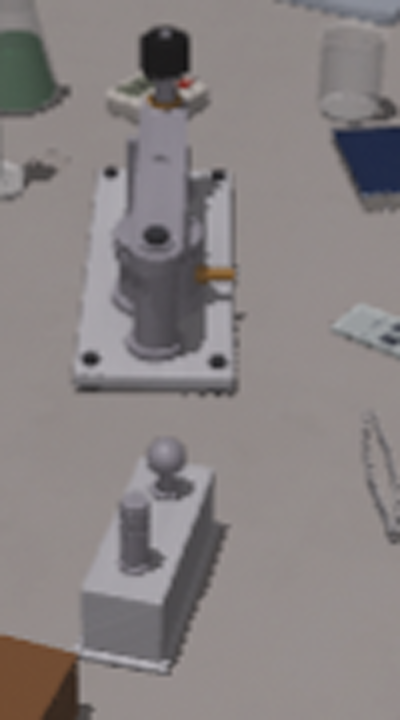

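View pics/c2.png

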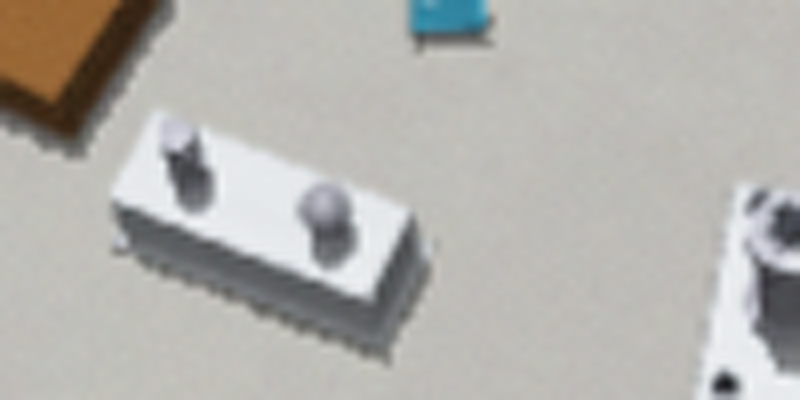

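View pics/c3.png

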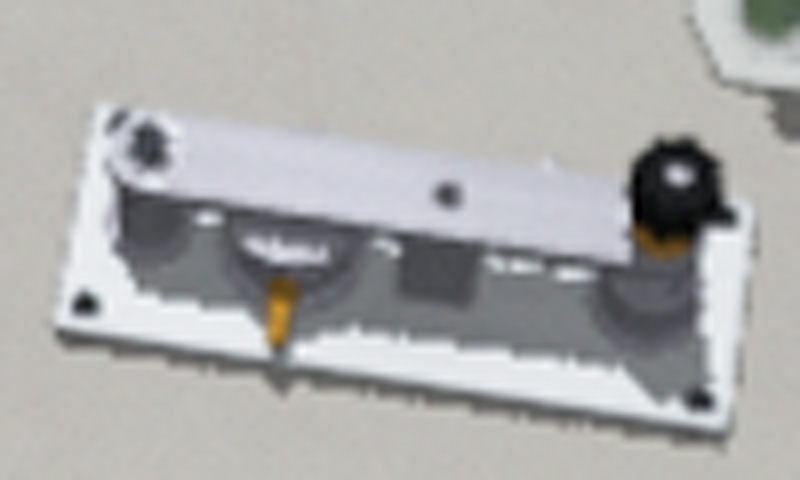

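Run:
```python
from h import *
def q(f,u,v,u0,v0,s): return (f,(u+.5)/s-.5+u0,(v+.5)/s-.5+v0)
T=lambda n,a,b:print(n,[x if isinstance(x,list) else x.round(4) for x in tri([a,b])])
T('pintop',q('side0',134,497,290,170,4),q('top0',178,132,230,215,8))
T('hole',q('side0',160,157,290,170,4),q('top0',447,193,310,225,8))
T('knobtop',q('side0',165,35,290,170,4),q('top0',677,170,310,225,8))
T('bolt',q('side0',156,236,290,170,4),q('top0',150,143,310,225,8))
T('ball',q('side0',166,456,290,170,4),q('top0',324,206,230,215,8))
for u,v in [(98,110),(748,205),(728,432),(60,328)]: print('plate corner',atz(*q('top0',u,v,310,225,8),.015).round(4))
for u,v in [(157,110),(412,212),(372,302),(113,197)]: print('block corner',atz(*q('top0',u,v,230,215,8),.042).round(4))
s=get_state()
from scipy.spatial.transform import Rotation as Ro
print(Ro.from_quat(s['tool_rot'],scalar_first=True).as_matrix().round(3))
```

```text
pintop [array([0.5124, 0.274 , 0.0823]), [0.00022098089622071812, 0.00022098089622066413]]
hole [array([ 0.5745, -0.0644,  0.0858]), [0.0004236645178921463, 0.00042366451789218446]]
knobtop [array([ 0.5895, -0.1425,  0.1359]), [0.0011995839496939135, 0.001199583949693815]]
bolt [array([0.553 , 0.0443, 0.0915]), [0.0004780745551379947, 0.00047807455513793426]]
ball [array([0.5096, 0.2155, 0.0645]), [0.0005965181442053028, 0.0005965181442053928]]
plate corner [0.5905 0.08   0.015 ]
plate corner [ 0.6398 -0.1693  0.015 ]
plate corner [ 0.5485 -0.1897  0.015 ]
plate corner [0.5005 0.0616 0.015 ]
block corner [0.5334 0.298  0.042 ]
block corner [0.5278 0.189  0.042 ]
block corner [0.4882 0.1891 0.042 ]
block corner [0.4939 0.299  0.042 ]
[[ 0.975 -0.     0.223]
 [-0.223 -0.001  0.975]
 [-0.    -1.    -0.001]]
```

```bash
cat >> h.py <<'E'
from scipy.spatial.transform import Rotation as Ro, Slerp
import json
def yawR(psi): return np.column_stack([[np.sin(psi),-np.cos(psi),0],[0,0,-1],[np.cos(psi),np.sin(psi),0]])
def plan(p1,psi,n,p0=None,R0=None,nd=4):
    s=get_state(); p=np.array(s['tool_pos'] if p0 is None else p0,float); R=Ro.from_quat(s['tool_rot'],scalar_first=True).as_matrix() if R0 is None else R0
    R1=yawR(psi) if psi is not None else R; P0=p.copy(); Ra=R.copy(); rv=Ro.from_matrix(Ra.T@R1).as_rotvec(); rows=[]
    for i in range(1,n+1):
        pt=P0+(np.array(p1)-P0)*i/n; Rt=Ra@Ro.from_rotvec(rv*i/n).as_matrix()
        r=np.r_[R.T@(pt-p)/.5,Ro.from_matrix(R.T@Rt).as_rotvec()/(np.pi/4)].round(nd)
        rows.append(r.tolist()); p=p+R@r[:3]*.5; R=R@Ro.from_rotvec(r[3:]*np.pi/4).as_matrix()
    print('end',p.round(4),'max',np.abs(rows).max(0).round(4)); print(json.dumps(rows)); return p,R
def st():
    s=get_state(); R=Ro.from_quat(s['tool_rot'],scalar_first=True).as_matrix()
    print('t',round(float(s['t']),2),'p',s['tool_pos'].round(4),'yaw',round(float(np.arctan2(R[1,2],R[0,2])),4),'down',R[:,1].round(4),'F',s['force'].round(1),'M',s['ft_torque'].round(2),'w',round(float(s['width']),4),'j',s['joint_pos'].round(3))
E
python3 - <<'E'
from h import *
plan([.512,.274,.17],.19,11)
E
```

```text
end [0.512 0.274 0.17 ] max [8.520e-02 9.800e-03 5.390e-02 1.000e-04 1.339e-01 1.000e-04]
[[0.0796, 0.0098, -0.0306, 0.0001, 0.1338, 0.0001], [0.0825, 0.0098, -0.0222, 0.0001, 0.1338, 0.0], [0.0843, 0.0098, -0.0133, 0.0001, 0.1338, 0.0001], [0.0852, 0.0098, -0.0045, 0.0001, 0.1338, 0.0], [0.0852, 0.0098, 0.0045, 0.0, 0.1338, 0.0001], [0.0843, 0.0098, 0.0135, 0.0001, 0.1339, 0.0], [0.0824, 0.0098, 0.0222, 0.0001, 0.1338, 0.0001], [0.0796, 0.0098, 0.0307, 0.0001, 0.1338, 0.0], [0.0759, 0.0098, 0.0389, 0.0001, 0.1338, 0.0001], [0.0715, 0.0098, 0.0467, 0.0001, 0.1338, 0.0001], [0.0662, 0.0098, 0.0539, 0.0001, 0.1338, 0.0]]
```

>>> play_rows(
  series=[
    [[0.08, 0.0098, -0.0306, 0, 0.134, 0], [0.0825, 0.0098, -0.022, 0, 0.134, 0], [0.084, 0.0098, -0.013, 0, 0.134, 0], [0.085, 0.0098, -0.0045, 0, 0.134, 0], [0.085, 0.0098, 0.0045, 0, 0.134, 0], [0.084, 0.0098, 0.0135, 0, 0.134, 0], [0.082, 0.0098, 0.022, 0, 0.134, 0], [0.08, 0.0098, 0.031, 0, 0.134, 0], [0.076, 0.0098, 0.039, 0, 0.134, 0], [0.0715, 0.0098, 0.047, 0, 0.134, 0], [0.066, 0.0098, 0.054, 0, 0.134, 0], [0, 0, 0, 0, 0, 0]],
  ],
)

```text
t: 1.35
tool_pos: [0.5147, 0.2714, 0.169]
tool_rot: [-0.543, 0.544, -0.453, 0.453]
force: [-0.2, 0.1, 0.0]
width: 0.094
```

Run:
```python
from h import *
st(); snap('wrist','w1'); st()
```

```text
t 1.35 p [0.5147 0.2714 0.169 ] yaw 0.1806 down [-0.001 -0.001 -1.   ] F [-0.2  0.1  0. ] M [-0.05  0.11  0.03] w 0.094 j [ 4.230e-01  4.200e-01  1.491e+00 -1.000e-03  1.232e+00  2.420e-01]
t 1.4 p [0.5131 0.2729 0.1694] yaw 0.185 down [-1.3e-03 -7.0e-04 -1.0e+00] F [-0.7  0.2  0.4] M [-0.04  0.1  -0.01] w 0.0934 j [ 0.426  0.418  1.493 -0.     1.232  0.241]
```

View pics/w1.png

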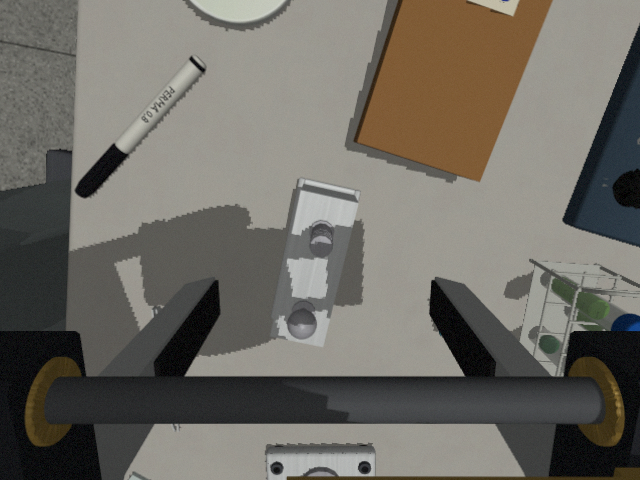

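Run:
```python
from h import *
st(); snap('wrist','w2'); st()
crop('w2',270,170,380,360,4,'c4')
print(proj('w2',[[.5124,.274,.082],[.5124,.2735,.042],[.5745,-.0644,.086]]), ray('w2',320,240))
```

```text
t 1.4 p [0.5131 0.2729 0.1694] yaw 0.185 down [-1.3e-03 -7.0e-04 -1.0e+00] F [-0.7  0.2  0.4] M [-0.04  0.1  -0.01] w 0.0934 j [ 0.426  0.418  1.493 -0.     1.232  0.241]
t 1.45 p [0.5121 0.2739 0.1697] yaw 0.1876 down [-1.2e-03 -4.0e-04 -1.0e+00] F [-0.1  0.9  0.1] M [-0.05 -0.    0.02] w 0.0942 j [0.428 0.416 1.494 0.    1.233 0.24 ]
[[324.06694274 252.20365801]
 [324.06755945 237.33741208]
 [323.46379109 675.97822848]] (array([0.50031457, 0.34248362, 0.33060405]), array([ 0.03245918, -0.23994638, -0.97030076]))
```

View pics/c4.png

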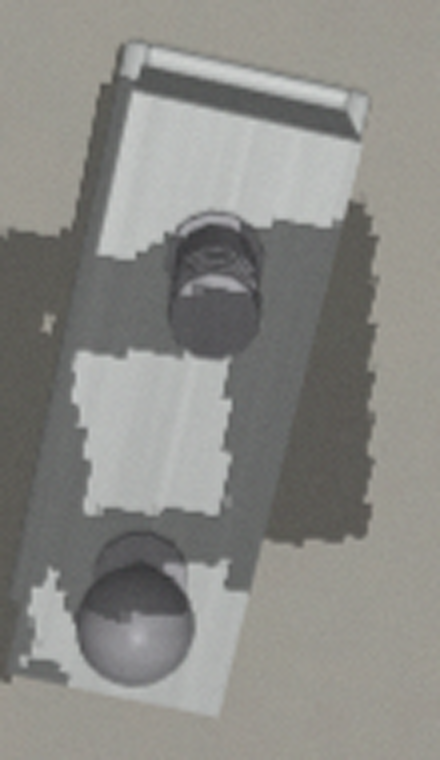

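Run:
```python
from h import *
print(atz('w2',323.1,248.4,.082)); st(); snap('wrist','w3'); st()
crop('w3',270,170,380,320,4,'c5')
```

```text
[0.51139713 0.27622746 0.082     ]
t 1.45 p [0.5121 0.2739 0.1697] yaw 0.1876 down [-1.2e-03 -4.0e-04 -1.0e+00] F [-0.1  0.9  0.1] M [-0.05 -0.    0.02] w 0.0942 j [0.428 0.416 1.494 0.    1.233 0.24 ]
t 1.5 p [0.5116 0.2746 0.1701] yaw 0.189 down [-7.e-04 -1.e-04 -1.e+00] F [-0.7  1.   0.1] M [-0.06  0.06 -0.03] w 0.0941 j [0.429 0.416 1.494 0.    1.232 0.24 ]
```

View pics/c5.png

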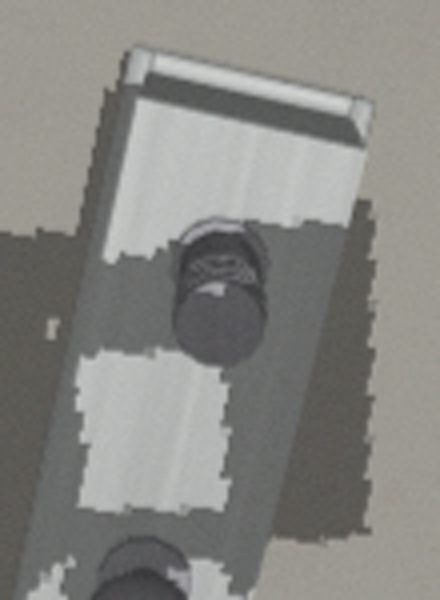

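Run:
```python
from h import *
print(atz('w3',324.4,249.9,.082)); st(); print(tri([('w3',324.4,249.9),('side0',323.1,293.9),('top0',251.8,231.1)]))
plan([.5117,.2748,.1],.19,2,p0=[.512,.274,.17],R0=yawR(.19))
```

```text
[0.51140468 0.27640842 0.082     ]
t 1.5 p [0.5116 0.2746 0.1701] yaw 0.189 down [-7.e-04 -1.e-04 -1.e+00] F [-0.7  1.   0.1] M [-0.06  0.06 -0.03] w 0.0941 j [0.429 0.416 1.494 0.    1.232 0.24 ]
(array([0.51205763, 0.27501284, 0.08216599]), [0.0015320329494984833, 0.000613125200164282, 0.001120088122330013])
end [0.5117 0.2748 0.1   ] max [0.0009 0.07   0.0002 0.     0.     0.    ]
[[-0.0008, 0.07, -0.0001, 0.0, 0.0, 0.0], [-0.0009, 0.07, -0.0002, 0.0, 0.0, 0.0]]
```

>>> play_rows(
  series=[
    [[-0.003, 0.05, 0, 0, 0, 0], [0, 0.05, 0, 0, 0, 0], [0, 0.05, 0, 0, 0, 0], [0, 0.04, 0, 0, 0, 0], [0, 0.014, 0, 0, 0, 0], [0, 0, 0, 0, 0, 0], [0, 0, 0, 0, 0, 0]],
  ],
  hand=0.3,
  newtons=30,
)

```text
t: 2.2
tool_pos: [0.5119, 0.2766, 0.0695]
tool_rot: [0.545, -0.545, 0.45, -0.451]
force: [-0.2, 0.0, -0.2]
width: 0.0656
```

Run:
```python
from h import *
st(); snap('wrist','w4')
```

```text
t 2.2 p [0.5119 0.2766 0.0695] yaw 0.1892 down [ 1.3e-03  6.0e-04 -1.0e+00] F [-0.2  0.  -0.2] M [-0.1   0.06  0.02] w 0.0656 j [0.432 0.537 1.572 0.    1.032 0.243]
```

View pics/w4.png

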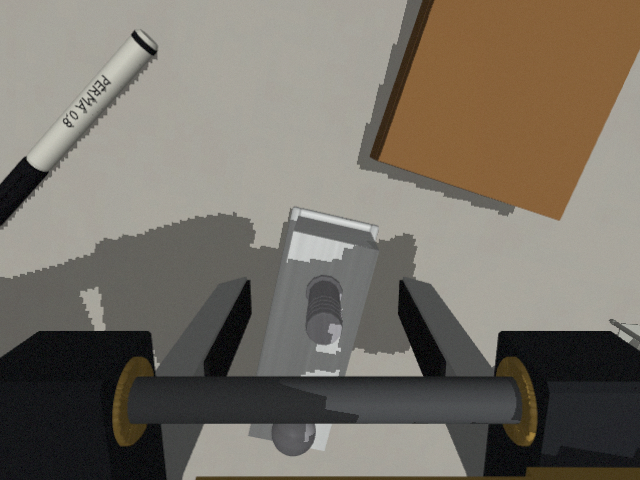

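The pin's top is at about (324,328), centred between the fingers at (249..399). I'll close on it.

>>> play_rows(
  series=[
    [[0, 0, 0, 0, 0, 0], [0, 0, 0, 0, 0, 0], [0, 0, 0, 0, 0, 0], [0, 0, 0, 0, 0, 0], [0, 0, 0, 0, 0, 0], [0, 0, 0, 0, 0, 0], [0, 0, 0, 0, 0, 0]],
  ],
  hand=1,
  newtons=30,
)

```text
t: 2.95
tool_pos: [0.5117, 0.276, 0.0683]
tool_rot: [0.545, -0.545, 0.451, -0.451]
force: [-0.2, -0.6, 0.4]
width: 0.0134
```

Run:
```python
from h import *
st(); snap('wrist','w5')
```

```text
t 2.95 p [0.5117 0.276  0.0683] yaw 0.1883 down [ 0.  0. -1.] F [-0.2 -0.6  0.4] M [-0.11  0.01  0.07] w 0.0134 j [0.432 0.538 1.573 0.    1.031 0.243]
```

View pics/w5.png

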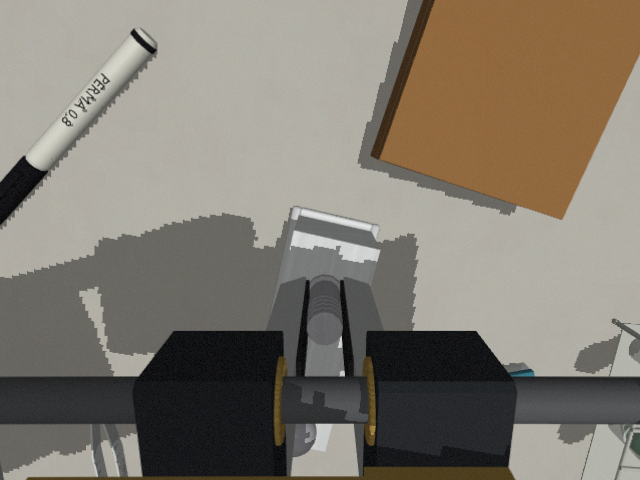

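>>> play_rows(
  series=[
    [[0, -0.03, 0, 0, 0, 0], [0, -0.08, 0, 0, 0, 0], [0, -0.09, 0, 0, 0, 0], [0.07, -0.045, 0, 0, 0, 0], [0.09, 0, -0.001, 0, 0, 0], [0.09, 0, -0.001, 0, 0, 0], [0.09, 0, -0.001, 0, 0, 0], [0.09, 0, -0.001, 0, 0, 0], [0.09, 0, -0.001, 0, 0, 0], [0.09, 0, 0, 0, 0, 0], [0.06, 0, 0, 0, 0, 0], [0.022, 0.028, 0, 0, 0, 0]],
  ],
)

```text
t: 4.2
tool_pos: [0.575, -0.0671, 0.179]
tool_rot: [0.545, -0.544, 0.45, -0.453]
force: [0.5, 1.0, -1.1]
width: 0.0137
```

>>> play_rows(
  series=[
    [[0, 0, 0, 0, 0, 0], [0, 0, 0, 0, 0, 0], [0, 0, 0, 0, 0, 0]],
  ],
)

```text
t: 4.5
tool_pos: [0.574, -0.063, 0.1773]
tool_rot: [0.545, -0.545, 0.45, -0.45]
force: [-0.4, -0.1, -0.5]
width: 0.0133
```

Run:
```python
from h import *
st(); 
for n in('wrist','side','top'): snap(n,n[0]+'6')
st()
crop('s6',270,90,390,240,4,'c6')
crop('t6',300,200,420,285,6,'c6t')
```

```text
t 4.5 p [ 0.574  -0.063   0.1773] yaw 0.1899 down [ 2.e-04  1.e-04 -1.e+00] F [-0.4 -0.1 -0.5] M [-0.04  0.04  0.04] w 0.0133 j [-0.173  0.401  1.497  0.     1.243 -0.363]
t 4.65 p [ 0.5741 -0.0634  0.1773] yaw 0.1896 down [ 5.e-04 -1.e-04 -1.e+00] F [ 0.2 -0.3 -0.6] M [-0.11  0.02  0.05] w 0.0133 j [-0.173  0.401  1.497  0.     1.243 -0.363]
```

View pics/w6.png

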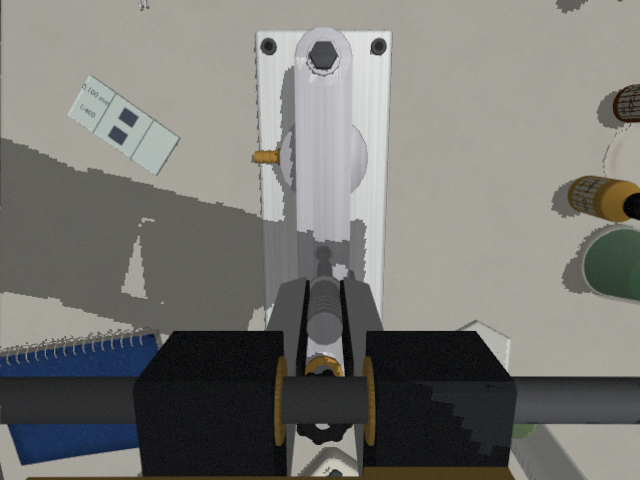

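View pics/c6.png

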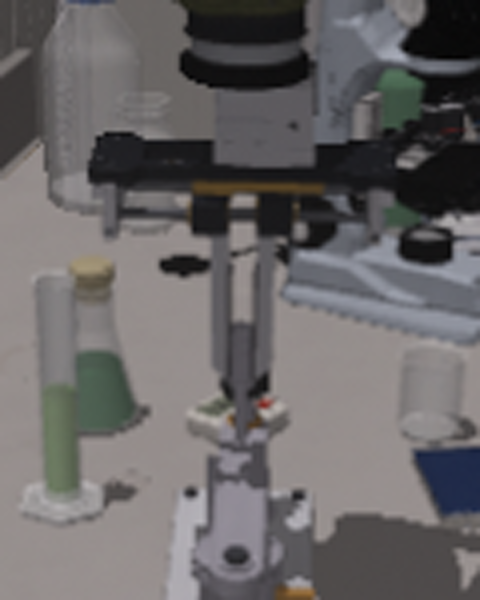

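View pics/c6t.png

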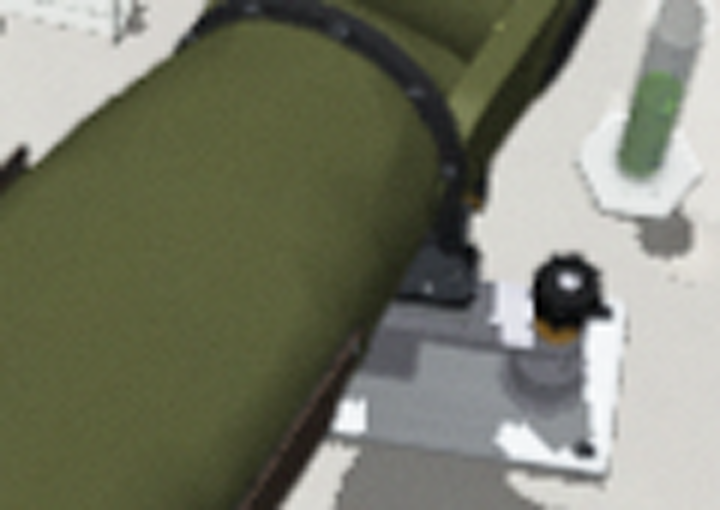

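Run:
```python
from h import *
crop('w6',280,230,370,350,6,'c7')
```

```text
(no output)
```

View pics/c7.png

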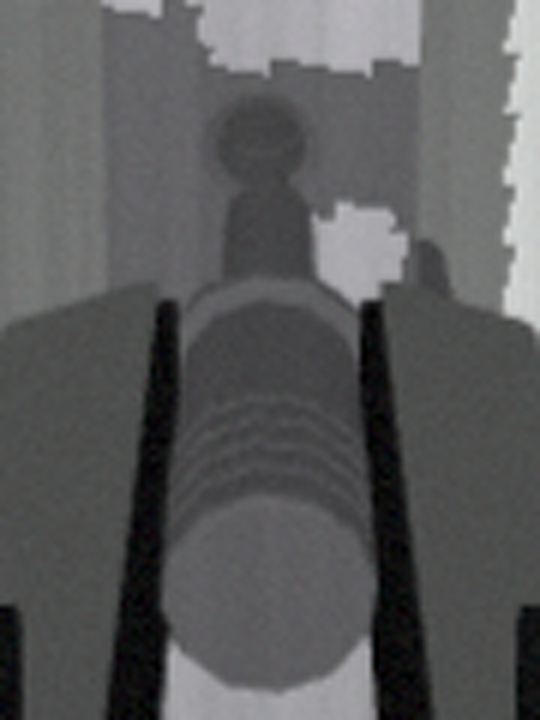

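Run:
```python
from h import *
c=lambda u,v:((u+.5)/6-.5+280,(v+.5)/6-.5+230)
R=yawR(.19)
a=atz('w6',*c(270,593),.191); h=atz('w6',*c(262,140),.086)
print(a,h,'tool d',R.T@(h-a), 'tcp rel pin', R.T@(a-np.array([.574,-.063,.1773])))
# collar edge & shank: project predicted pin axis points
for zz in(.191,.154,.151,.111): print(zz,((proj('w6',[a[0],a[1],zz])[0]-[280,230]+.5)*6-.5).round(1))
print('side/top hole in pix w6', ((proj('w6',[.5745,-.0644,.086])[0]-[280,230]+.5)*6-.5).round(1))
import cv2
# tri hole from w6+side0+top0
print(tri([('w6',*c(262,140)),('side0',329.6,208.9),('top0',365.4,248.7)]))
print(tri([('w6',*c(262,140)),('side0',329.6,208.9)]))
# pin lower shank in side view
crop('s6',315,165,345,235,10,'c8')
```

```text
[ 0.57397114 -0.06310116  0.191     ] [ 0.57325973 -0.06341135  0.086     ] tool d [ 0.00017026  0.105      -0.0007572 ] tcp rel pin [ 9.38895889e-05 -1.37000000e-02 -4.74433932e-05]
0.191 [270. 593.]
0.154 [269.7 378.9]
0.151 [269.7 364.9]
0.111 [269.5 211.3]
side/top hole in pix w6 [272.1 151.3]
(array([ 0.5739768 , -0.06387962,  0.08593975]), [0.000830630754404531, 0.00011569645079651009, 0.0008649449066756044])
(array([ 0.57356173, -0.06329755,  0.08616148]), [0.0003176613151880214, 0.00031766131518829474])
```

View pics/c8.png

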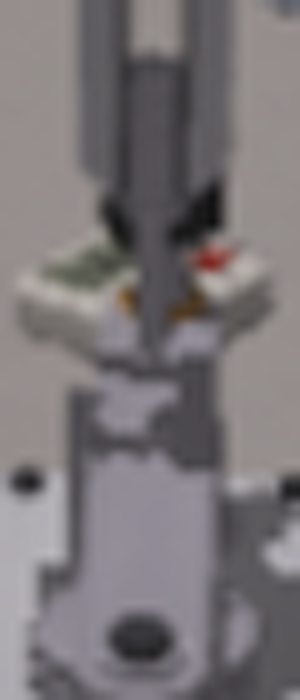

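>>> play_rows(
  series=[
    [[0.0004, 0.02, -0.0014, 0, 0, 0], [0, 0.019, 0, 0, 0, 0], [0, 0.006, 0, 0, 0, 0], [0, 0, 0, 0, 0, 0], [0, 0, 0, 0, 0, 0]],
  ],
)

```text
t: 5.15
tool_pos: [0.5735, -0.0647, 0.1544]
tool_rot: [0.545, -0.545, 0.451, -0.451]
force: [0.3, -0.5, -0.6]
width: 0.0134
```

Run:
```python
from h import *
st(); 
for n in('wrist',): snap(n,n[0]+'7')
crop('w7',280,230,370,350,6,'c9')
```

```text
t 5.15 p [ 0.5735 -0.0647  0.1544] yaw 0.1883 down [ 0.  0. -1.] F [ 0.3 -0.5 -0.6] M [-0.07  0.06  0.01] w 0.0134 j [-0.176  0.424  1.521  0.     1.196 -0.364]
```

View pics/c9.png

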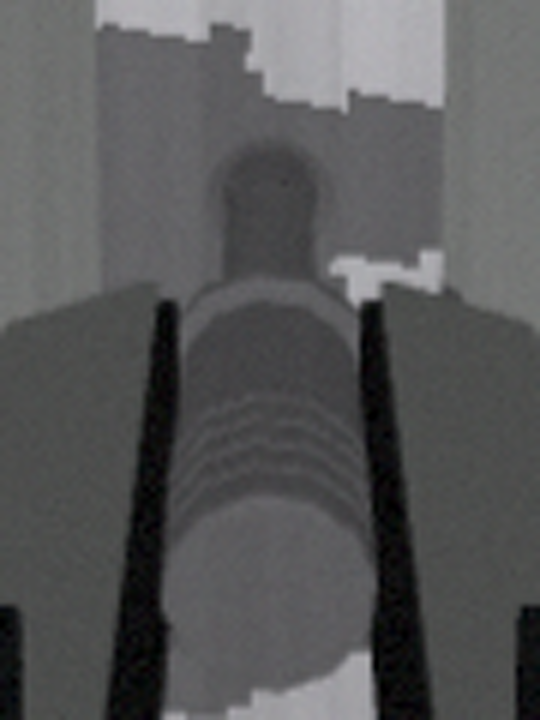

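Run:
```python
from h import *
st()
c=lambda u,v:((u+.5)/6-.5+280,(v+.5)/6-.5+230)
R=yawR(.19)
p=get_state()['tool_pos']
a=atz('w7',*c(269,594),p[2]+.0137); h=atz('w7',*c(271,192),.086)
print(a,h,'tool d',R.T@(h-a), 'pin rel tcp', R.T@(a-p))
for zz in(.086,.088,.128): print(zz,((proj('w7',[a[0],a[1],zz])[0]-[280,230]+.5)*6-.5).round(1))
from h import *
snap('wrist','w8'); st(); crop('w8',300,240,345,290,12,'c10')
```

```text
t 5.2 p [ 0.5735 -0.0648  0.1545] yaw 0.1882 down [ 2.e-04 -0.e+00 -1.e+00] F [-0.  -0.7 -0.3] M [-0.04  0.05 -0.01] w 0.0135 j [-0.176  0.423  1.521 -0.     1.197 -0.364]
[ 0.57334099 -0.06490887  0.16822817] [ 0.57329031 -0.06366182  0.086     ] tool d [-0.00123418  0.08222817  0.00018575] pin rel tcp [ 0.00011614 -0.0137     -0.00019811]
0.086 [269.1 204.7]
0.088 [269.1 211. ]
0.128 [269.  364.6]
t 5.25 p [ 0.5736 -0.0648  0.1546] yaw 0.1883 down [ 5.e-04 -1.e-04 -1.e+00] F [-0.1 -0.5 -0.2] M [-0.05  0.03 -0.02] w 0.0136 j [-0.176  0.423  1.521  0.     1.196 -0.364]
```

View pics/c10.png

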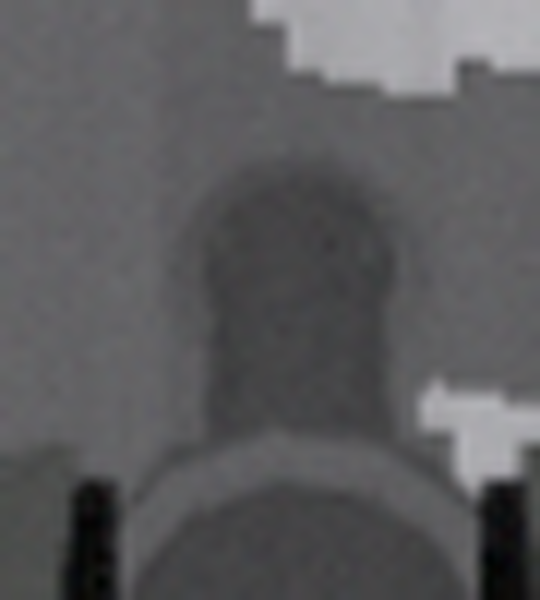

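>>> play_rows(
  series=[
    [[-0.0022, 0, 0.0003, 0, 0, 0], [0, 0, 0, 0, 0, 0], [0, 0, 0, 0, 0, 0]],
  ],
)

```text
t: 5.55
tool_pos: [0.5734, -0.0636, 0.1545]
tool_rot: [0.545, -0.545, 0.451, -0.451]
force: [-0.3, -0.9, -0.3]
width: 0.0135
```

Run:
```python
from h import *
st(); snap('wrist','w9'); st(); crop('w9',300,240,345,290,12,'c11')
p=get_state()['tool_pos']; print((proj('w9',[p[0]-.0002,p[1],.086])[0]-[300,240]+.5)*12-.5)
```

```text
t 5.55 p [ 0.5734 -0.0636  0.1545] yaw 0.1884 down [ 2.e-04 -0.e+00 -1.e+00] F [-0.3 -0.9 -0.3] M [-0.07  0.07  0.01] w 0.0135 j [-0.174  0.423  1.522 -0.     1.196 -0.362]
t 5.6 p [ 0.5734 -0.0636  0.1544] yaw 0.1884 down [ 1.e-04 -1.e-04 -1.e+00] F [ 0.4  0.4 -1. ] M [-0.08  0.07 -0.05] w 0.0137 j [-0.174  0.423  1.522 -0.     1.196 -0.362]
[296.94438072 286.05431625]
```

View pics/c11.png

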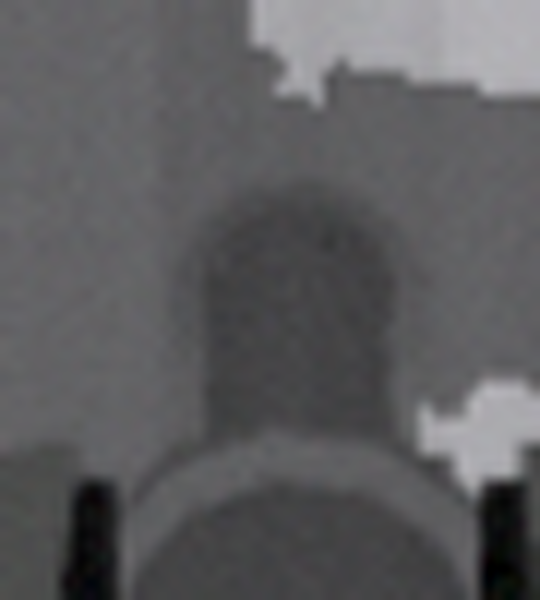

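>>> play_rows(
  series=[
    [[0, 0.006, 0, 0, 0, 0], [0, 0.006, 0, 0, 0, 0], [0, 0.006, 0, 0, 0, 0], [0, 0.006, 0, 0, 0, 0], [0, 0, 0, 0, 0, 0], [0, 0, 0, 0, 0, 0]],
  ],
)

```text
t: 6.2
tool_pos: [0.5733, -0.0636, 0.1423]
tool_rot: [-0.545, 0.545, -0.451, 0.451]
force: [-0.8, 0.1, -0.6]
width: 0.0133
```

Run:
```python
from h import *
st()
```

```text
t 6.2 p [ 0.5733 -0.0636  0.1423] yaw 0.1884 down [-2.e-04  0.e+00 -1.e+00] F [-0.8  0.1 -0.6] M [-0.06  0.1   0.02] w 0.0133 j [-0.174  0.436  1.534 -0.     1.172 -0.362]
```

>>> play_rows(
  series=[
    [[0, 0.01, 0, 0, 0, 0], [0, 0.01, 0, 0, 0, 0], [0, 0.01, 0, 0, 0, 0], [0, 0.01, 0, 0, 0, 0], [0, 0.01, 0, 0, 0, 0], [0, 0.008, 0, 0, 0, 0], [0, 0, 0, 0, 0, 0], [0, 0, 0, 0, 0, 0]],
  ],
)

```text
t: 7.0
tool_pos: [0.5733, -0.0636, 0.1133]
tool_rot: [-0.545, 0.545, -0.451, 0.451]
force: [0.9, 0.1, -0.1]
width: 0.0135
```

>>> play_rows(
  series=[
    [[0, 0.002, 0, 0, 0, 0], [0, 0.001, 0, 0, 0, 0], [0, 0.001, 0, 0, 0, 0], [0, 0, 0, 0, 0, 0], [0, 0, 0, 0, 0, 0]],
  ],
)

```text
t: 7.5
tool_pos: [0.5735, -0.0636, 0.1122]
tool_rot: [0.545, -0.545, 0.451, -0.451]
force: [-5.1, 0.8, 8.1]
width: 0.0136
```

Run:
```python
from h import *
st(); snap('side','s10'); crop('s10',290,100,370,240,5,'c12')
```

```text
t 7.5 p [ 0.5735 -0.0636  0.1122] yaw 0.1884 down [ 8.e-04 -1.e-04 -1.e+00] F [-5.1  0.8  8.1] M [ 0.    0.7  -0.04] w 0.0136 j [-0.174  0.471  1.559 -0.     1.111 -0.362]
```

View pics/c12.png

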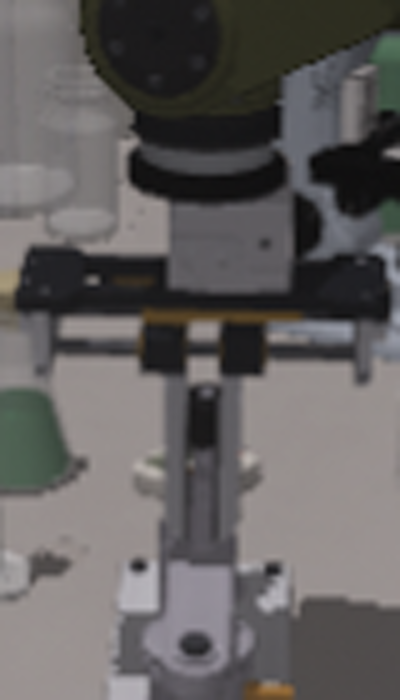

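>>> play_rows(
  series=[
    [[0, 0, 0, 0, 0, 0], [0, 0, 0, 0, 0, 0], [0, 0, 0, 0, 0, 0], [0, -0.02, 0, 0, 0, 0], [0, -0.05, 0, 0, 0, 0], [0, -0.06, 0, 0, 0, 0], [0, -0.03, 0, 0, 0, 0], [-0.05, 0, 0, 0, 0, 0], [0, 0, 0, 0, 0, 0], [0, 0, 0, 0, 0, 0]],
  ],
  hand=0.3,
)

```text
t: 8.55
tool_pos: [0.5687, -0.039, 0.1918]
tool_rot: [0.545, -0.545, 0.45, -0.451]
force: [-0.2, -0.3, 0.1]
width: 0.0659
```

Run:
```python
from h import *
st(); snap('wrist','w11'); snap('side','s11'); crop('s11',290,150,370,240,6,'c13')
```

```text
t 8.55 p [ 0.5687 -0.039   0.1918] yaw 0.1892 down [ 4.e-04 -2.e-04 -1.e+00] F [-0.2 -0.3  0.1] M [-0.08  0.09 -0.03] w 0.0659 j [-0.133  0.371  1.503 -0.     1.267 -0.322]
```

View pics/w11.png

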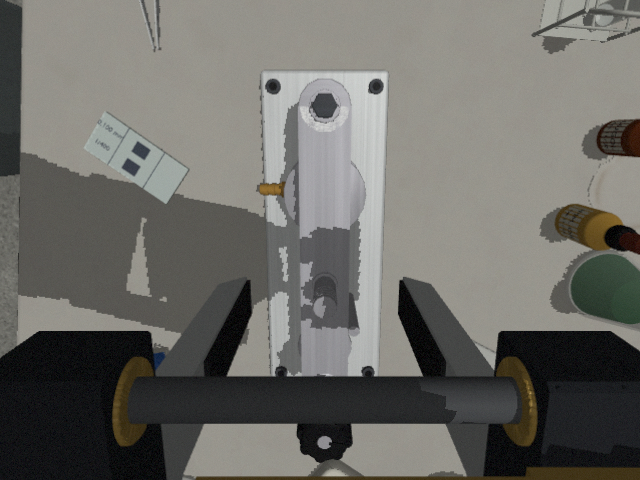

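View pics/c13.png

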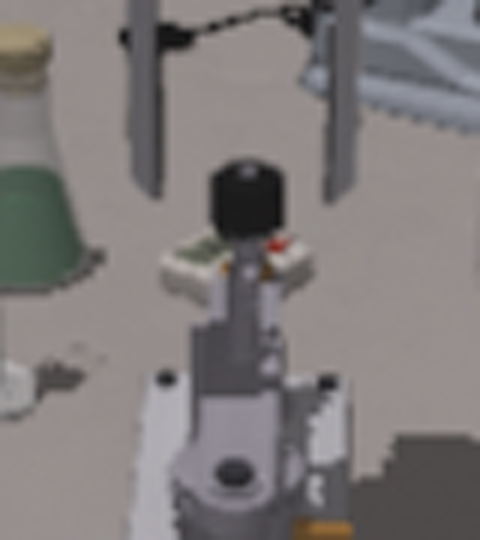

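>>> play_rows(
  series=[
    [[0.06, 0, 0, 0, 0, 0], [0.09, 0, 0, 0, 0, 0], [0.06, 0, 0, 0, 0, 0], [0, 0, 0, 0, 0, 0], [0, 0, 0, 0, 0, 0], [0, 0, 0, 0, 0, 0], [0, 0, 0, 0, 0, 0]],
  ],
)

```text
t: 9.35
tool_pos: [0.5883, -0.1413, 0.1915]
tool_rot: [0.545, -0.545, 0.45, -0.45]
force: [1.1, 0.7, -0.1]
width: 0.0661
```

Run:
```python
from h import *
st(); snap('wrist','w12'); snap('side','s12'); 
st(); crop('w12',270,160,380,360,4,'c14'); crop('s12',300,165,360,225,10,'c15')
```

```text
t 9.35 p [ 0.5883 -0.1413  0.1915] yaw 0.1894 down [ 0.e+00  1.e-04 -1.e+00] F [ 1.1  0.7 -0.1] M [-0.06  0.03 -0.04] w 0.0661 j [-0.296  0.449  1.395  0.     1.298 -0.486]
t 9.45 p [ 0.5884 -0.1415  0.1915] yaw 0.1893 down [ 1.e-04 -0.e+00 -1.e+00] F [ 0.1 -0.9  0.1] M [-0.1   0.06  0.01] w 0.0662 j [-0.296  0.449  1.395  0.     1.298 -0.486]
```

View pics/c14.png

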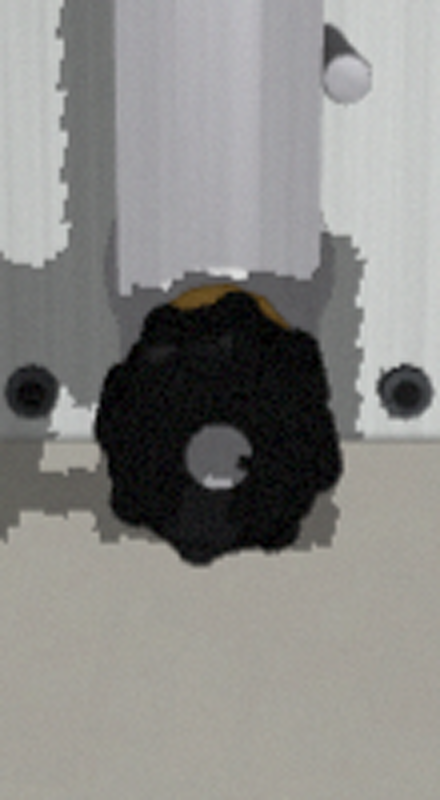

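View pics/c15.png

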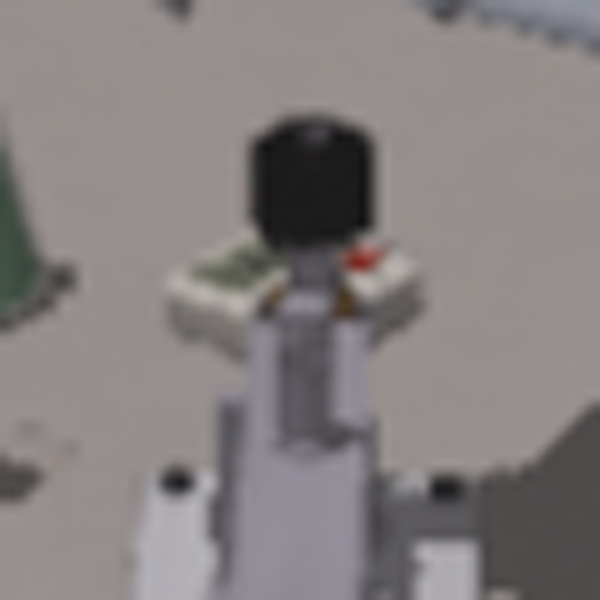

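Run:
```python
from h import *
c=lambda u,v:((u+.5)/4-.5+270,(v+.5)/4-.5+160)
for f in ('w12',):
  for z in(.135,.136,.138): print(z,atz(f,*c(218,456),z))
print(tri([('w12',*c(218,456)),('side0',330.9,178.4)]),tri([('w12',*c(218,456)),('top0',394.2,246)]))
p=get_state()['tool_pos'];print(p)
print('pin top',tri([('w11',325,308),('s11',330.0,193.4)]))
for z in (.126,.128,.130): print(atz('w11',325,308,z))
crop('w11',290,260,360,340,8,'c16')
```

```text
0.135 [ 0.58837333 -0.14335426  0.135     ]
0.136 [ 0.58831186 -0.14302619  0.136     ]
0.138 [ 0.58818891 -0.14237005  0.138     ]
(array([ 0.5884608 , -0.14334033,  0.13498464]), [8.857505340693482e-05, 8.857505340690373e-05]) (array([ 0.5884808 , -0.14243007,  0.13910496]), [0.0005336131142741002, 0.0005336131142740005])
[ 0.58835174 -0.14146499  0.191503  ]
pin top (array([ 0.57323896, -0.0623424 ,  0.13038764]), [7.203112601591603e-05, 7.203112601576916e-05])
[ 0.57366341 -0.06415578  0.126     ]
[ 0.57350198 -0.06332204  0.128     ]
[ 0.57334055 -0.0624883   0.13      ]
```

View pics/c16.png

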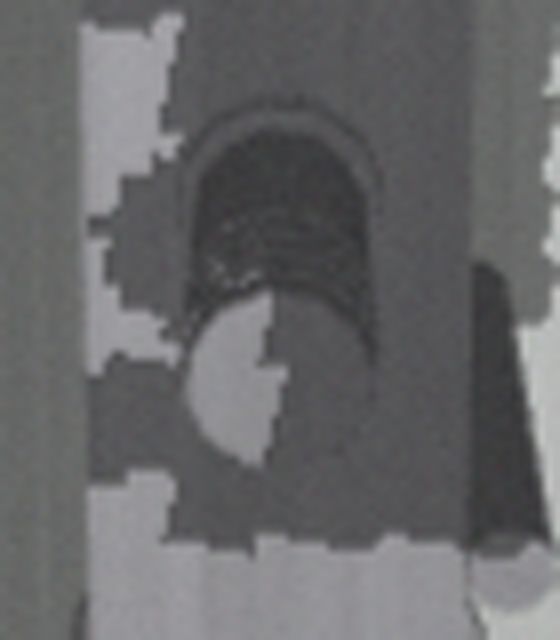

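>>> play_rows(
  series=[
    [[0.001, 0.02, 0, 0, 0, 0], [0.001, 0.05, 0, 0, 0, 0], [0, 0.05, 0, 0, 0, 0], [0, 0.019, 0, 0, 0, 0], [0, 0, 0, 0, 0, 0], [0, 0, 0, 0, 0, 0], [0, 0, 0, 0, 0, 0]],
  ],
  hand=0.5,
)

```text
t: 10.15
tool_pos: [0.589, -0.1433, 0.1231]
tool_rot: [0.545, -0.545, 0.45, -0.451]
force: [0.6, -0.5, 1.0]
width: 0.0467
```

Run:
```python
from h import *
st(); snap('wrist','w13'); snap('side','s13'); 
crop('w13',200,240,440,420,3,'c17'); crop('s13',290,100,370,230,6,'c18')
```

```text
t 10.15 p [ 0.589  -0.1433  0.1231] yaw 0.1884 down [ 1.8e-03 -6.0e-04 -1.0e+00] F [ 0.6 -0.5  1. ] M [-0.04  0.06 -0.  ] w 0.0467 j [-0.299  0.518  1.46   0.     1.162 -0.487]
```

View pics/c17.png

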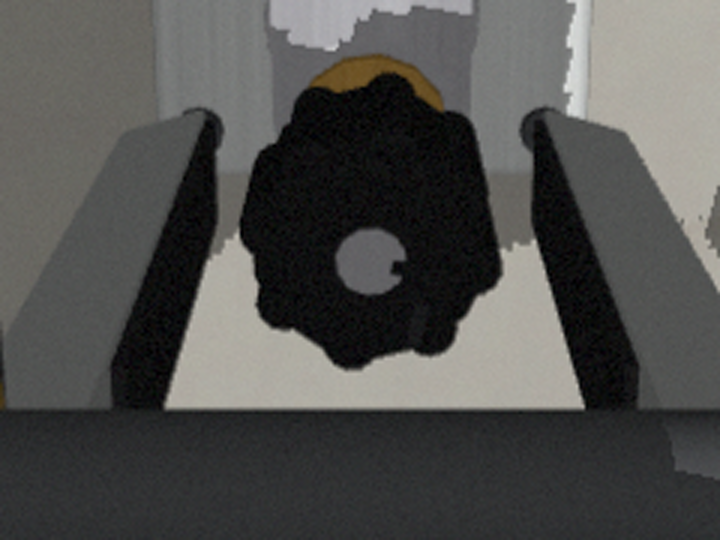

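View pics/c18.png

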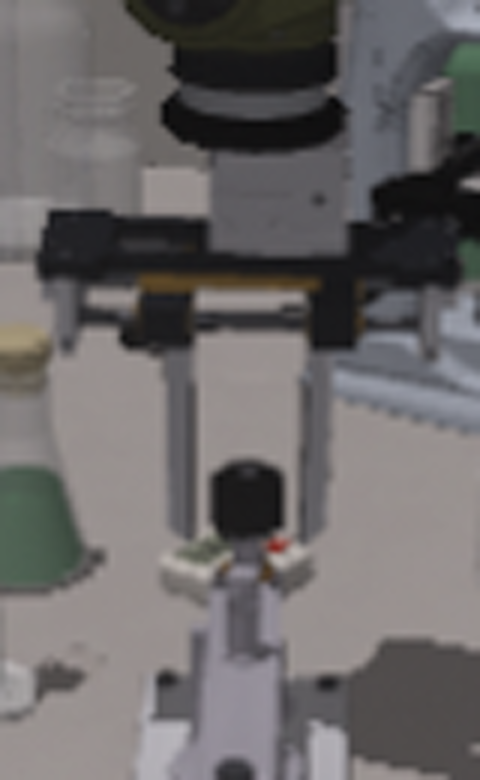

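Run:
```python
from h import *
st(); R=yawR(.188)
for z in (.135,.136,.137):
  a=atz('w13',323.5,326.5,z); print(a, R.T@(a-np.array([.589,-.1433,.1231])))
print(tri([('w12',324.1,273.6),('w13',323.5,326.5)]))
```

```text
t 10.25 p [ 0.5889 -0.1433  0.1229] yaw 0.1883 down [ 1.5e-03 -5.0e-04 -1.0e+00] F [-0.1  0.4  0.1] M [-0.16  0.04  0.03] w 0.0471 j [-0.299  0.518  1.461 -0.     1.161 -0.487]
[ 0.58856861 -0.14359999  0.135     ] [ 0.00021408 -0.0119     -0.00047986]
[ 0.58848108 -0.14313237  0.136     ] [-0.00026166 -0.0129     -0.00047845]
[ 0.58839355 -0.14266474  0.137     ] [-0.00073741 -0.0139     -0.00047704]
(array([ 0.58831028, -0.14265507,  0.13705218]), [8.006148788541285e-05, 8.006148788539001e-05])
```

>>> play_rows(
  series=[
    [[-0.0008, 0.001, -0.0008, 0, 0, 0], [0, 0, 0, 0, 0, 0], [0, 0, 0, 0, 0, 0], [0, 0, 0, 0, 0, 0], [0, 0, 0, 0, 0, 0]],
  ],
  hand=1,
  newtons=15,
)

```text
t: 10.75
tool_pos: [0.5882, -0.1428, 0.1215]
tool_rot: [0.545, -0.545, 0.451, -0.451]
force: [2.1, 0.4, 1.7]
width: 0.0337
```

Run:
```python
from h import *
st(); snap('wrist','w14'); crop('w14',200,240,440,420,3,'c19')
```

```text
t 10.75 p [ 0.5882 -0.1428  0.1215] yaw 0.1884 down [ 6.e-04 -1.e-04 -1.e+00] F [2.1 0.4 1.7] M [ 0.13 -0.33  0.03] w 0.0337 j [-0.299  0.518  1.463  0.     1.159 -0.487]
```

View pics/c19.png

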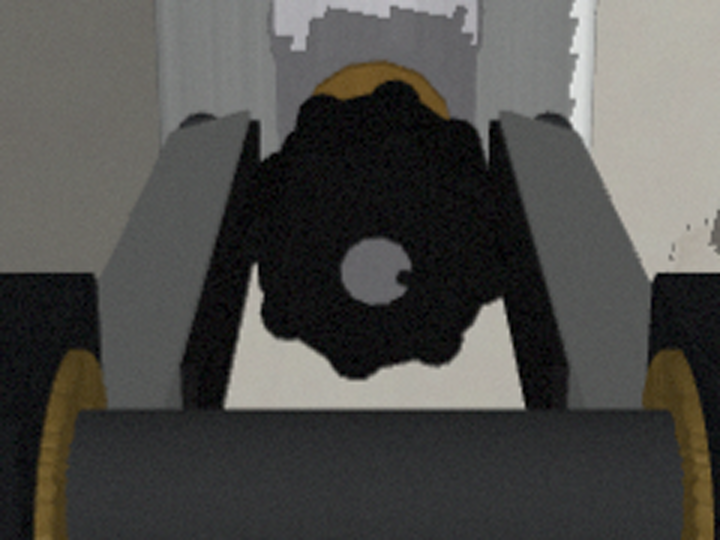

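>>> play_rows(
  series=[
    [[0, -0.0002, 0, 0, -0.16, 0], [0, -0.0002, 0, 0, -0.16, 0], [0, -0.0002, 0, 0, -0.16, 0], [0, -0.0002, 0, 0, -0.16, 0], [0, 0, 0, 0, 0, 0], [0, 0, 0, 0, 0, 0]],
  ],
)

```text
t: 11.4
tool_pos: [0.5882, -0.1428, 0.1219]
tool_rot: [0.639, -0.639, 0.302, -0.302]
force: [3.5, 0.3, 2.1]
width: 0.0337
```

Run:
```python
from h import *
st(); snap('wrist','w15'); crop('w15',200,240,440,420,3,'c20')
```

```text
t 11.4 p [ 0.5882 -0.1428  0.1219] yaw 0.6874 down [ 6.e-04 -1.e-04 -1.e+00] F [3.5 0.3 2.1] M [ 0.12 -0.56 -0.03] w 0.0337 j [-0.299  0.518  1.463  0.     1.16  -0.986]
```

View pics/c20.png

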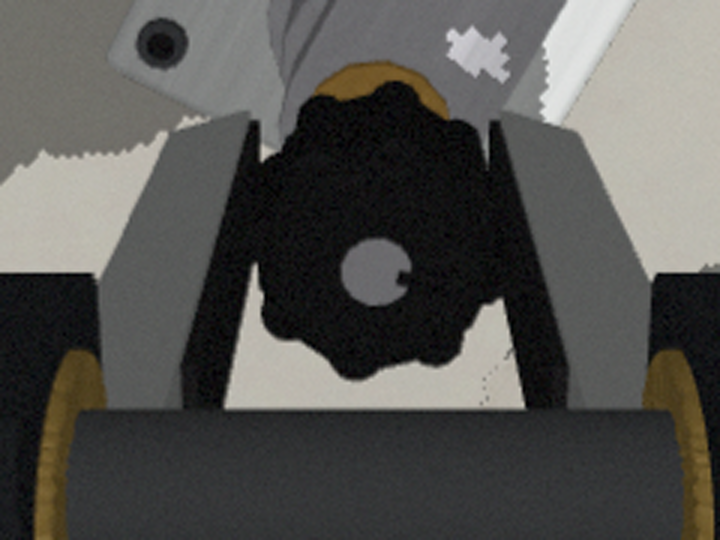

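>>> play_rows(
  series=[
    [[0, -0.00024, 0, 0, -0.19, 0], [0, 0, 0, 0, 0, 0], [0, 0, 0, 0, 0, 0]],
  ],
)

```text
t: 11.75
tool_pos: [0.5882, -0.1428, 0.122]
tool_rot: [0.66, -0.66, 0.254, -0.255]
force: [3.7, 0.2, 2.0]
width: 0.034
```

>>> play_rows(
  series=[
    [[0, 0, 0, 0, 0, 0], [0, 0, 0, 0, 0, 0], [0, 0, 0, 0, 0, 0]],
  ],
  hand=0.58,
)

```text
t: 12.05
tool_pos: [0.5877, -0.1429, 0.1216]
tool_rot: [-0.66, 0.66, -0.253, 0.253]
force: [-0.2, -0.3, -0.3]
width: 0.0396
```

```bash
cat > k.py <<'E'
from h import *
import sys
n=sys.argv[1]
st(); snap('wrist','w'+n); crop('w'+n,200,240,440,420,3,'k'+n)
E
python3 k.py 16
```

```text
t 12.05 p [ 0.5877 -0.1429  0.1216] yaw 0.8388 down [-1.1e-03  1.0e-04 -1.0e+00] F [-0.2 -0.3 -0.3] M [-0.03  0.02 -0.07] w 0.0396 j [-0.299  0.518  1.464 -0.     1.161 -1.138]
```

View pics/k16.png

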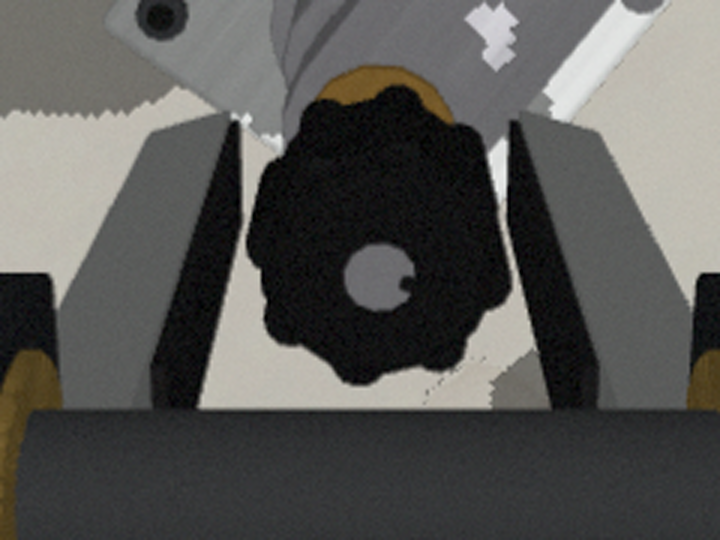

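>>> play_rows(
  series=[
    [[0.0007, 0, 0.0007, 0, 0, 0], [0, 0, 0, 0, 0, 0], [0, 0, 0, 0, 0, 0], [0, -0.00024, 0, 0, -0.19, 0], [0, 0, 0, 0, 0, 0], [0, 0, 0, 0, 0, 0]],
  ],
  hand=1,
)

```text
t: 12.7
tool_pos: [0.5885, -0.1428, 0.1219]
tool_rot: [-0.677, 0.677, -0.204, 0.204]
force: [-0.1, 0.1, -0.7]
width: 0.0337
```

>>> play_rows(
  series=[
    [[0, 0, 0, 0, 0, 0], [0, 0, 0, 0, 0, 0], [0, 0, 0, 0, 0, 0]],
  ],
  hand=0.58,
)

```text
t: 13.0
tool_pos: [0.5886, -0.1429, 0.1221]
tool_rot: [-0.677, 0.677, -0.203, 0.203]
force: [0.2, -0.5, 0.4]
width: 0.0399
```

```bash
python3 k.py 17
```

```text
t 13.0 p [ 0.5886 -0.1429  0.1221] yaw 0.9883 down [ 2.e-04 -1.e-04 -1.e+00] F [ 0.2 -0.5  0.4] M [-0.02  0.06 -0.04] w 0.0399 j [-0.299  0.519  1.462 -0.     1.161 -1.287]
```

View pics/k17.png

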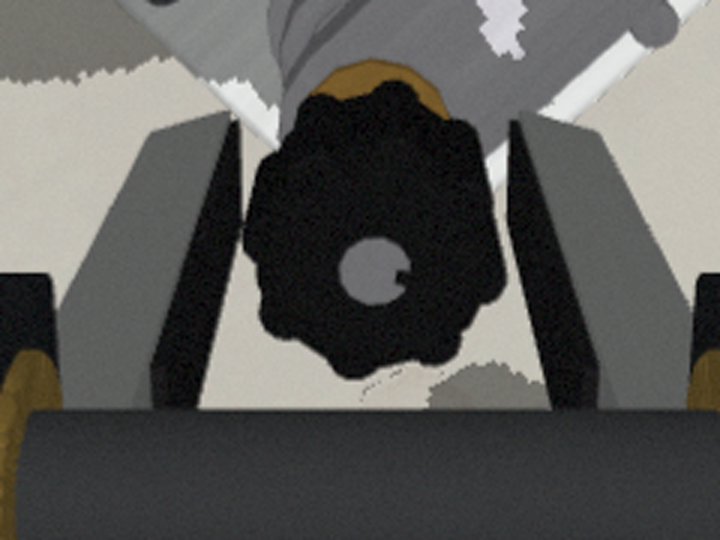

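No drop at −0.8 rad: the cap is still at about (375,271). Next step.

>>> play_rows(
  series=[
    [[0, 0, 0, 0, 0, 0], [0, 0, 0, 0, 0, 0], [0, 0, 0, 0, 0, 0], [0, -0.00024, 0, 0, -0.19, 0], [0, 0, 0, 0, 0, 0], [0, 0, 0, 0, 0, 0]],
  ],
  hand=1,
)

```text
t: 13.65
tool_pos: [0.5885, -0.1428, 0.1221]
tool_rot: [0.69, -0.69, 0.153, -0.153]
force: [0.4, 0.9, -0.4]
width: 0.0335
```

>>> play_rows(
  series=[
    [[0, 0, 0, 0, 0, 0], [0, 0, 0, 0, 0, 0], [0, 0, 0, 0, 0, 0]],
  ],
  hand=0.58,
)

```text
t: 13.95
tool_pos: [0.5885, -0.1428, 0.1221]
tool_rot: [-0.691, 0.691, -0.152, 0.152]
force: [0.0, 0.2, 0.5]
width: 0.0393
```

```bash
python3 k.py 18
```

```text
t 13.95 p [ 0.5885 -0.1428  0.1221] yaw 1.1375 down [-0. -0. -1.] F [0.  0.2 0.5] M [ 0.03 -0.02 -0.02] w 0.0393 j [-0.299  0.519  1.462 -0.     1.161 -1.436]
```

View pics/k18.png

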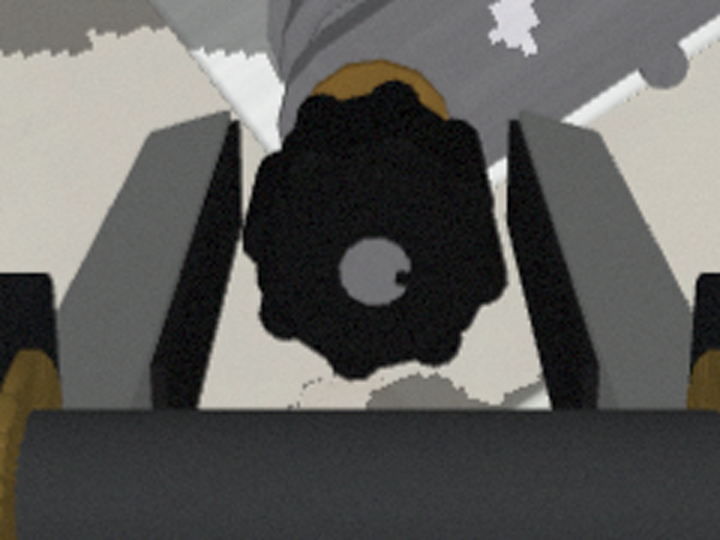

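No drop at −0.95 rad (cap at 375,271).

>>> play_rows(
  series=[
    [[0, 0, 0, 0, 0, 0], [0, 0, 0, 0, 0, 0], [0, 0, 0, 0, 0, 0], [0, -0.00024, 0, 0, -0.19, 0], [0, 0, 0, 0, 0, 0], [0, 0, 0, 0, 0, 0]],
  ],
  hand=1,
)

```text
t: 14.6
tool_pos: [0.5885, -0.1428, 0.1222]
tool_rot: [0.7, -0.7, 0.101, -0.101]
force: [0.6, 0.5, 0.1]
width: 0.0336
```

>>> play_rows(
  series=[
    [[0, 0, 0, 0, 0, 0], [0, 0, 0, 0, 0, 0], [0, 0, 0, 0, 0, 0]],
  ],
  hand=0.58,
)

```text
t: 14.9
tool_pos: [0.5885, -0.1428, 0.1222]
tool_rot: [-0.7, 0.7, -0.1, 0.1]
force: [0.0, -0.2, -0.5]
width: 0.0392
```

```bash
python3 k.py 19
```

```text
t 14.9 p [ 0.5885 -0.1428  0.1222] yaw 1.2868 down [-0. -0. -1.] F [ 0.  -0.2 -0.5] M [-0.02 -0.01 -0.01] w 0.0392 j [-0.299  0.519  1.461 -0.     1.162 -1.585]
```

View pics/k19.png

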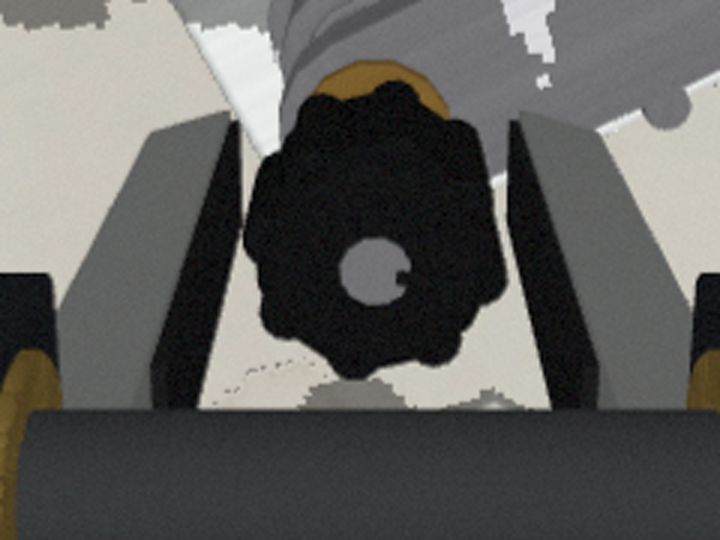

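No drop at −1.1 rad (cap at 375,271).

>>> play_rows(
  series=[
    [[0, 0, 0, 0, 0, 0], [0, 0, 0, 0, 0, 0], [0, 0, 0, 0, 0, 0], [0, -0.00024, 0, 0, -0.19, 0], [0, 0, 0, 0, 0, 0], [0, 0, 0, 0, 0, 0]],
  ],
  hand=1,
)

```text
t: 15.55
tool_pos: [0.5885, -0.1428, 0.1223]
tool_rot: [0.705, -0.705, 0.049, -0.049]
force: [0.1, 0.1, -1.2]
width: 0.0336
```

>>> play_rows(
  series=[
    [[0, 0, 0, 0, 0, 0], [0, 0, 0, 0, 0, 0], [0, 0, 0, 0, 0, 0]],
  ],
  hand=0.58,
)

```text
t: 15.85
tool_pos: [0.5886, -0.1429, 0.1224]
tool_rot: [-0.705, 0.706, -0.048, 0.048]
force: [0.6, 0.4, -0.8]
width: 0.0394
```

```bash
python3 k.py 20
```

```text
t 15.85 p [ 0.5886 -0.1429  0.1224] yaw 1.436 down [ 1.e-04 -1.e-04 -1.e+00] F [ 0.6  0.4 -0.8] M [0.03 0.01 0.01] w 0.0394 j [-0.299  0.518  1.461 -0.     1.162 -1.735]
```

View pics/k20.png

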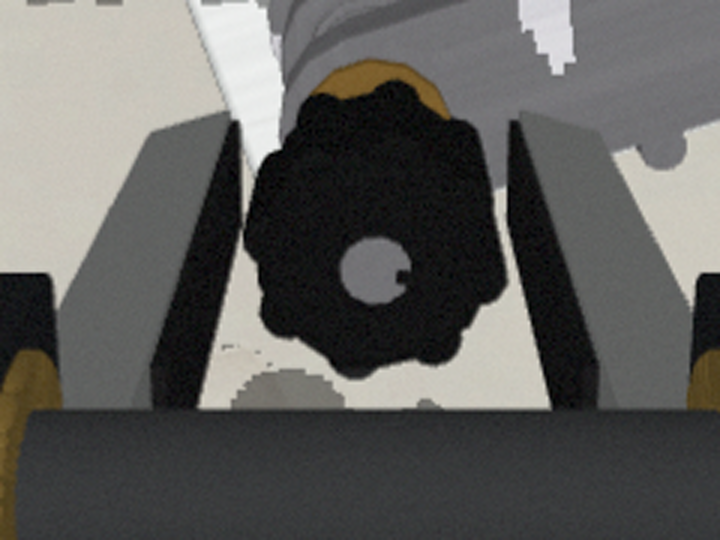

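No drop at −1.25 rad (cap at 376,271).

>>> play_rows(
  series=[
    [[0, 0, 0, 0, 0, 0], [0, 0, 0, 0, 0, 0], [0, 0, 0, 0, 0, 0], [0, -0.00024, 0, 0, -0.19, 0], [0, 0, 0, 0, 0, 0], [0, 0, 0, 0, 0, 0]],
  ],
  hand=1,
)

```text
t: 16.5
tool_pos: [0.5885, -0.1428, 0.1224]
tool_rot: [0.707, -0.707, -0.004, 0.004]
force: [0.4, 0.1, -0.8]
width: 0.034
```

>>> play_rows(
  series=[
    [[0, 0, 0, 0, 0, 0], [0, 0, 0, 0, 0, 0], [0, 0, 0, 0, 0, 0]],
  ],
  hand=0.58,
)

```text
t: 16.8
tool_pos: [0.5885, -0.1429, 0.1225]
tool_rot: [-0.707, 0.707, 0.005, -0.005]
force: [0.3, 0.1, 1.3]
width: 0.0391
```

```bash
python3 k.py 21
```

```text
t 16.8 p [ 0.5885 -0.1429  0.1225] yaw 1.5852 down [-0.e+00 -1.e-04 -1.e+00] F [0.3 0.1 1.3] M [-0.04  0.01 -0.04] w 0.0391 j [-0.299  0.518  1.461 -0.     1.162 -1.884]
```

View pics/k21.png

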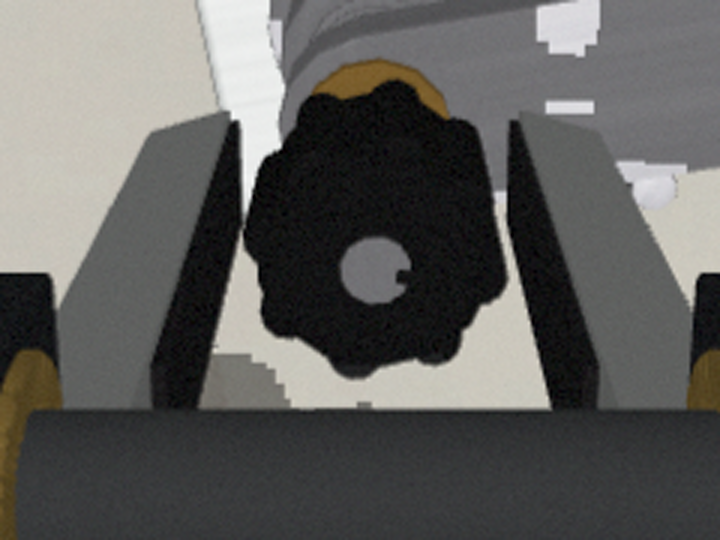

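No drop at −1.4 rad.

>>> play_rows(
  series=[
    [[0, 0, 0, 0, 0, 0], [0, 0, 0, 0, 0, 0], [0, 0, 0, 0, 0, 0], [0, -0.00024, 0, 0, -0.19, 0], [0, 0, 0, 0, 0, 0], [0, 0, 0, 0, 0, 0]],
  ],
  hand=1,
)

```text
t: 17.45
tool_pos: [0.5885, -0.1428, 0.1223]
tool_rot: [0.705, -0.705, -0.057, 0.057]
force: [1.4, 1.3, -3.5]
width: 0.0338
```

>>> play_rows(
  series=[
    [[0, 0, 0, 0, 0, 0], [0, 0, 0, 0, 0, 0], [0, 0, 0, 0, 0, 0]],
  ],
  hand=0.58,
)

```text
t: 17.75
tool_pos: [0.5886, -0.1429, 0.1228]
tool_rot: [-0.705, 0.705, 0.058, -0.058]
force: [-0.6, 0.1, 0.0]
width: 0.039
```

```bash
python3 k.py 22
```

```text
t 17.75 p [ 0.5886 -0.1429  0.1228] yaw 1.7344 down [ 3.e-04 -1.e-04 -1.e+00] F [-0.6  0.1  0. ] M [ 0.01 -0.02 -0.07] w 0.039 j [-0.299  0.518  1.461 -0.     1.162 -2.033]
```

View pics/k22.png

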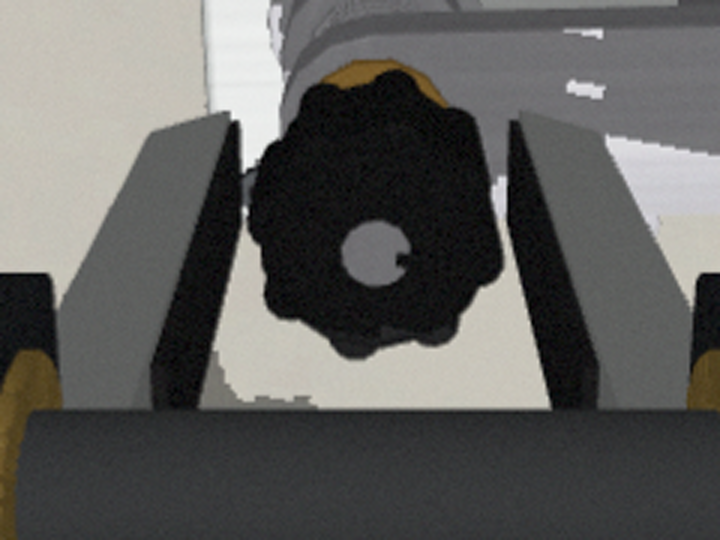

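```bash
cat > kz.py <<'E'
from h import *
def kz(f,u,v):
    c,r=ray(f,(u+.5)/3-.5+200,(v+.5)/3-.5+240); k=np.array([.5884,-.1426]); 
    t=np.dot(r[:2],k-c[:2])/np.dot(r[:2],r[:2]); q=c+t*r; return q.round(4)
for f,u,v in [('w14',377,271),('w18',375,271),('w21',376,270),('w22',376,253)]: print(f,kz(f,u,v))
E
python3 kz.py; python3 k.py 23
```

```text
w14 [ 0.5884 -0.1426  0.1373]
w18 [ 0.5883 -0.1428  0.1378]
w21 [ 0.5884 -0.1428  0.1378]
w22 [ 0.5884 -0.1428  0.1332]
t 17.8 p [ 0.5885 -0.1429  0.1227] yaw 1.7346 down [ 2.e-04 -1.e-04 -1.e+00] F [-0.1 -0.3  0.2] M [ 0.06 -0.   -0.01] w 0.0394 j [-0.299  0.518  1.461 -0.     1.162 -2.033]
```

View pics/k23.png

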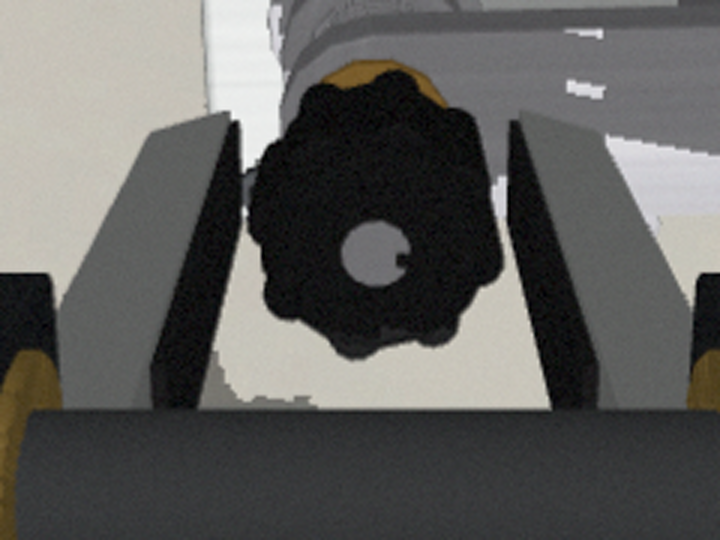

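>>> play_rows(
  series=[
    [[0, 0.0092, 0, 0, 0, 0], [0, 0, 0, 0, 0, 0], [0, 0, 0, 0, 0, 0]],
  ],
)

```text
t: 18.15
tool_pos: [0.5884, -0.1428, 0.1177]
tool_rot: [0.705, -0.705, -0.058, 0.058]
force: [-0.6, 0.1, -0.1]
width: 0.0396
```

>>> play_rows(
  series=[
    [[0, 0, 0, 0, 0, 0], [0, 0, 0, 0, 0, 0], [0, 0, 0, 0, 0, 0], [0, 0.00024, 0, 0, 0.19, 0], [0, 0.00024, 0, 0, 0.19, 0], [0, 0.00024, 0, 0, 0.19, 0], [0, 0.00024, 0, 0, 0.19, 0], [0, 0, 0, 0, 0, 0], [0, 0, 0, 0, 0, 0]],
  ],
  hand=1,
  newtons=15,
)

```text
t: 19.05
tool_pos: [0.5885, -0.1428, 0.1175]
tool_rot: [0.691, -0.691, 0.15, -0.15]
force: [-0.2, 0.3, 0.4]
width: 0.0337
```

```bash
python3 k.py 24
```

```text
t 19.05 p [ 0.5885 -0.1428  0.1175] yaw 1.1432 down [-0.e+00  1.e-04 -1.e+00] F [-0.2  0.3  0.4] M [0.1  0.03 0.  ] w 0.0337 j [-0.299  0.524  1.465  0.     1.153 -1.442]
```

View pics/k24.png

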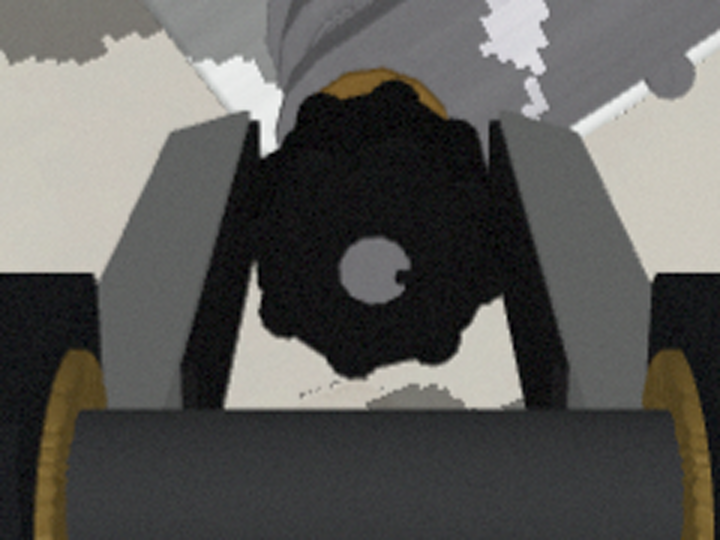

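>>> play_rows(
  series=[
    [[0, 0.00024, 0, 0, 0.19, 0], [0, 0.00024, 0, 0, 0.19, 0], [0, 0.00024, 0, 0, 0.19, 0], [0, 0.00024, 0, 0, 0.19, 0], [0, 0.00024, 0, 0, 0.19, 0], [0, 0.00024, 0, 0, 0.19, 0], [0, 0.00024, 0, 0, 0.19, 0], [0, 0.00024, 0, 0, 0.19, 0], [0, 0.00024, 0, 0, 0.19, 0], [0, 0.00024, 0, 0, 0.19, 0], [0, 0.00024, 0, 0, 0.19, 0], [0, 0.00024, 0, 0, 0.19, 0]],
  ],
)

```text
t: 20.3
tool_pos: [0.5884, -0.1428, 0.1161]
tool_rot: [0.313, -0.313, 0.634, -0.634]
force: [-0.8, 0.8, -0.3]
width: 0.0339
```

>>> play_rows(
  series=[
    [[0, 0.00024, 0, 0, 0.19, 0], [0, 0.00024, 0, 0, 0.19, 0], [0, 0.00024, 0, 0, 0.19, 0], [0, 0.00024, 0, 0, 0.19, 0], [0, 0.00024, 0, 0, 0.19, 0], [0, 0.00024, 0, 0, 0.19, 0], [0, 0.00024, 0, 0, 0.19, 0], [0, 0.00024, 0, 0, 0.19, 0], [0, 0.00024, 0, 0, 0.19, 0], [0, 0.00024, 0, 0, 0.19, 0], [0, 0, 0, 0, 0, 0], [0, 0, 0, 0, 0, 0]],
  ],
)

```text
t: 21.5
tool_pos: [0.5885, -0.1427, 0.1149]
tool_rot: [-0.198, 0.198, 0.679, -0.679]
force: [-0.3, 0.8, 0.3]
width: 0.0338
```

```bash
python3 k.py 25
```

```text
t 21.5 p [ 0.5885 -0.1427  0.1149] yaw -2.138 down [-1.e-04  2.e-04 -1.e+00] F [-0.3  0.8  0.3] M [ 0.41  0.29 -0.02] w 0.0338 j [-0.298  0.527  1.467  0.     1.148  1.839]
```

View pics/k25.png

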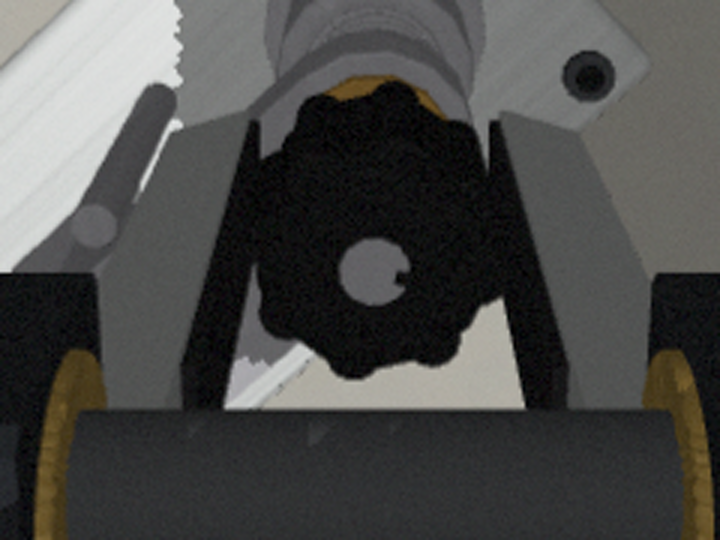

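Run:
```python
from h import *
a=('w11',(512.5)/8-.5+290,(575.5)/8-.5+260); b=('w12',347.5/4-.5+270,78.5/4-.5+160)
x,e=tri([a,b]); print(x,e); R=np.array([[.981,.193],[-.193,.981]]); print('rel knob in clamp xy',R@(x[:2]-[.5884,-.1426]))
print(atz('w25',(95.5)/3-.5+200,225.5/3-.5+240,x[2]))
```

```text
[ 0.59977441 -0.09557097  0.08258164] [9.357409991825224e-05, 9.357409991811506e-05]
rel knob in clamp xy [0.0202349  0.04394022]
[ 0.60031758 -0.09637819  0.08258164]
```

>>> play_rows(
  series=[
    [[0, 0, 0, 0, 0, 0], [0, 0, 0, 0, 0, 0], [0, 0, 0, 0, 0, 0]],
  ],
  hand=0.55,
)

```text
t: 21.85
tool_pos: [0.5886, -0.143, 0.1149]
tool_rot: [0.2, -0.2, -0.678, 0.678]
force: [0.2, 0.3, 0.3]
width: 0.0427
```

```bash
python3 k.py 26
```

```text
t 21.85 p [ 0.5886 -0.143   0.1149] yaw -2.1432 down [ 1.e-04 -2.e-04 -1.e+00] F [0.2 0.3 0.3] M [-0.01  0.15 -0.04] w 0.0427 j [-0.299  0.527  1.467 -0.     1.147  1.845]
```

View pics/k26.png

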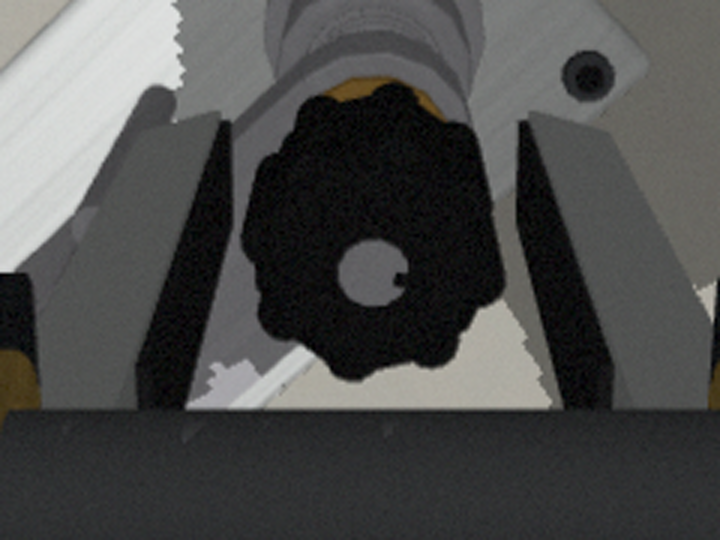

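>>> play_rows(
  series=[
    [[0, 0, 0, 0, -0.19, 0], [0, 0, 0, 0, -0.19, 0], [0, 0, 0, 0, -0.19, 0], [0, 0, 0, 0, -0.19, 0], [0, 0, 0, 0, -0.19, 0], [0, 0, 0, 0, -0.19, 0], [0, 0, 0, 0, -0.19, 0], [0, 0, 0, 0, -0.19, 0]],
  ],
)

```text
t: 22.7
tool_pos: [0.5886, -0.1429, 0.1148]
tool_rot: [-0.218, 0.218, -0.673, 0.673]
force: [0.1, 0.1, -0.5]
width: 0.0422
```

>>> play_rows(
  series=[
    [[0, 0, 0, 0, -0.19, 0], [0, 0, 0, 0, -0.19, 0], [0, 0, 0, 0, -0.19, 0], [0, 0, 0, 0, -0.19, 0], [0, 0, 0, 0, -0.19, 0], [0, 0, 0, 0, -0.19, 0], [0, 0, 0, 0, -0.19, 0], [0, 0, 0, 0, -0.19, 0], [0, 0, 0, 0, 0, 0], [0, 0, 0, 0, 0, 0]],
  ],
)

```text
t: 23.7
tool_pos: [0.5885, -0.1429, 0.1149]
tool_rot: [-0.556, 0.556, -0.437, 0.437]
force: [0.5, -0.3, -0.2]
width: 0.0426
```

```bash
python3 k.py 27
```

```text
t 23.7 p [ 0.5885 -0.1429  0.1149] yaw 0.239 down [ 0.e+00 -1.e-04 -1.e+00] F [ 0.5 -0.3 -0.2] M [-0.03  0.04 -0.03] w 0.0426 j [-0.299  0.527  1.467 -0.     1.147 -0.538]
```

View pics/k27.png

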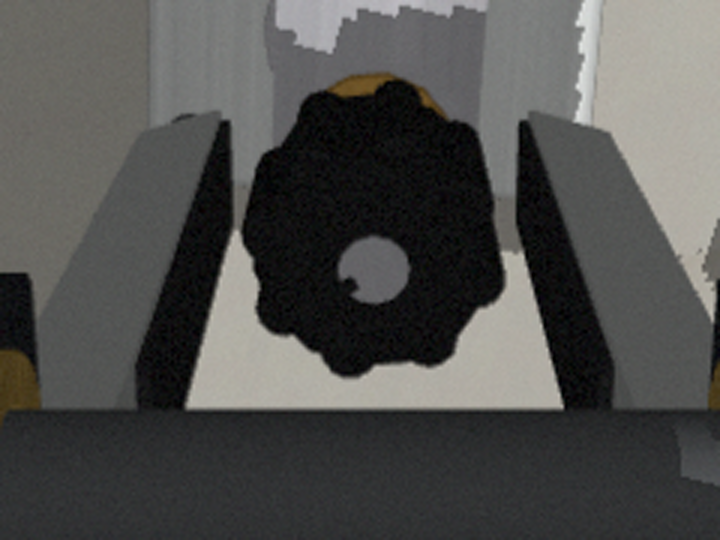

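>>> play_rows(
  series=[
    [[0, 0, 0, 0, 0, 0], [0, 0, 0, 0, 0, 0], [0, 0, 0, 0, 0, 0], [0, 0, 0, 0, 0, 0], [0, 0.00024, 0, 0, 0.19, 0], [0, 0.00024, 0, 0, 0.19, 0], [0, 0.00024, 0, 0, 0.19, 0], [0, 0.00024, 0, 0, 0.19, 0], [0, 0.00024, 0, 0, 0.19, 0], [0, 0.00024, 0, 0, 0.19, 0], [0, 0.00024, 0, 0, 0.19, 0], [0, 0.00024, 0, 0, 0.19, 0]],
  ],
  hand=1,
  newtons=15,
)

```text
t: 24.95
tool_pos: [0.5884, -0.1428, 0.1138]
tool_rot: [0.214, -0.214, 0.674, -0.674]
force: [-0.5, -0.4, 1.8]
width: 0.0338
```

>>> play_rows(
  series=[
    [[0, 0.00024, 0, 0, 0.19, 0], [0, 0.00024, 0, 0, 0.19, 0], [0, 0.00024, 0, 0, 0.19, 0], [0, 0.00024, 0, 0, 0.19, 0], [0, 0.00024, 0, 0, 0.19, 0], [0, 0.00024, 0, 0, 0.19, 0], [0, 0.00024, 0, 0, 0.19, 0], [0, 0.00024, 0, 0, 0.19, 0], [0, 0.00012, 0, 0, 0.1, 0], [0, 0, 0, 0, 0, 0], [0, 0, 0, 0, 0, 0], [0, 0, 0, 0, 0, 0]],
  ],
)

```text
t: 26.15
tool_pos: [0.5884, -0.1427, 0.1128]
tool_rot: [-0.226, 0.226, 0.67, -0.67]
force: [-1.6, 2.3, 1.3]
width: 0.0335
```

```bash
python3 k.py 28
python3 - <<'E'
from h import *
snap('side','s28'); snap('top','t28'); crop('s28',290,100,370,240,5,'ks28')
st()
E
```

```text
t 26.15 p [ 0.5884 -0.1427  0.1128] yaw -2.221 down [-3.e-04  2.e-04 -1.e+00] F [-1.6  2.3  1.3] M [ 0.26  0.47 -0.03] w 0.0335 j [-0.299  0.529  1.469  0.     1.144  1.922]
t 26.3 p [ 0.5884 -0.1427  0.1128] yaw -2.2219 down [-3.e-04  1.e-04 -1.e+00] F [-1.4  1.9  0.5] M [ 0.3   0.48 -0.04] w 0.0339 j [-0.298  0.529  1.469  0.     1.144  1.923]
```

View pics/k28.png

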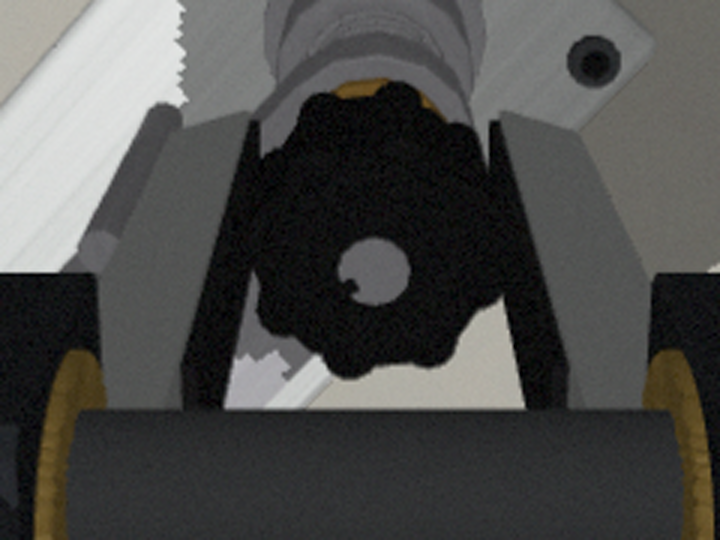

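View pics/ks28.png

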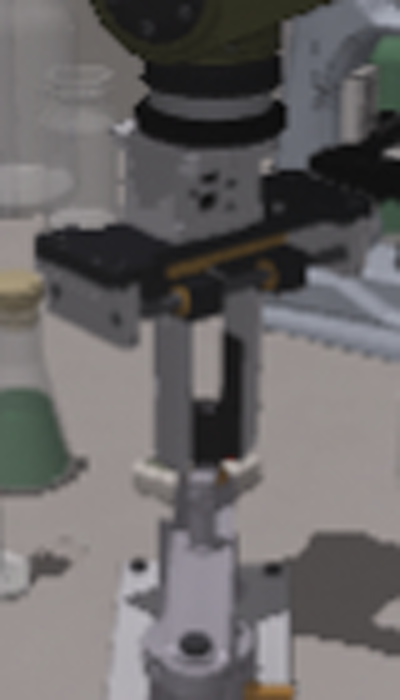

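View pics/w28.png

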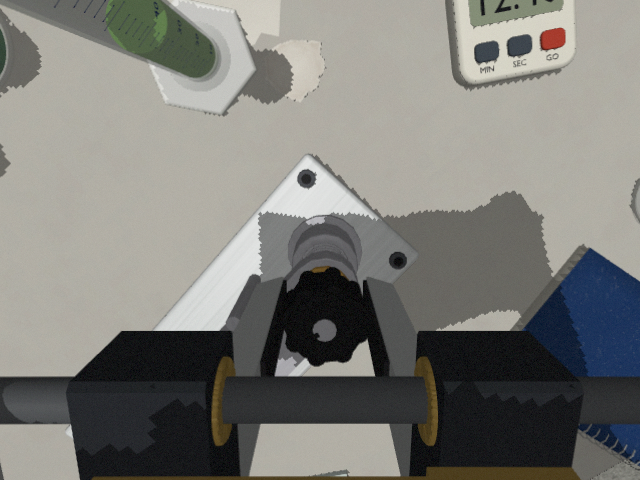

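View pics/t28.png

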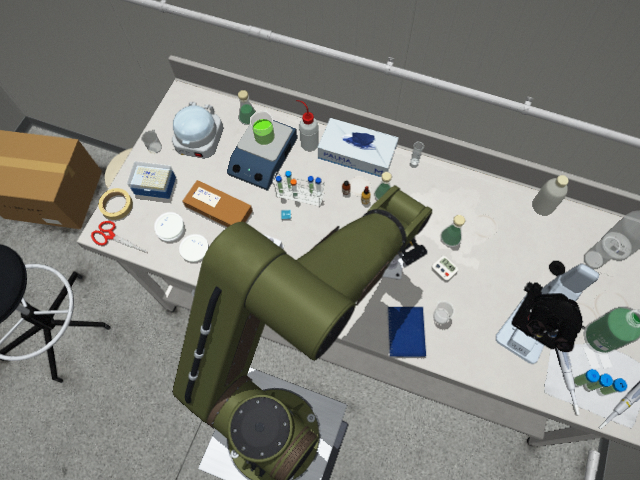

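Run:
```python
from h import *
import kz
print('knob',kz.kz('w28',374,271), kz.kz('w25',375,271))
for z in (.126,.086): print('pin pred', (proj('s28',[.5740,-.0640,z])[0]-[290,100]+.5)*5-.5)
crop('s28',315,175,345,225,12,'kk')
crop('s0' if 0 else 'side0',315,165,345,225,10,'kk0')
for z in (.126,.086): print('kk', (proj('s28',[.5740,-.0640,z])[0]-[315,175]+.5)*12-.5)
```

```text
w14 [ 0.5884 -0.1426  0.1373]
w18 [ 0.5883 -0.1428  0.1378]
w21 [ 0.5884 -0.1428  0.1378]
w22 [ 0.5884 -0.1428  0.1332]
knob [ 0.5884 -0.1426  0.128 ] [ 0.5884 -0.1427  0.13  ]
pin pred [200.98053379 475.35686613]
pin pred [200.0761918  546.06828044]
kk [183.0532811  241.55647871]
kk [180.88286032 411.26387306]
```

View pics/kk.png

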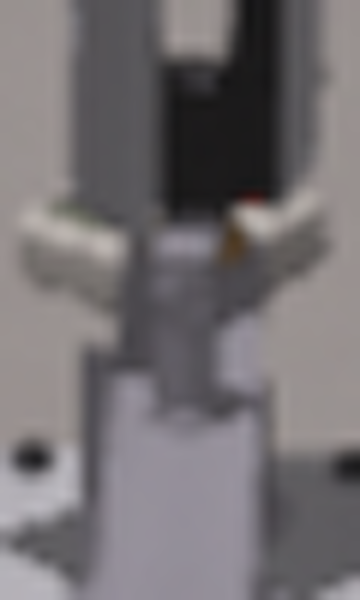

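Run:
```python
from h import *
st(); print(hand_in())
```

```text
t 26.3 p [ 0.5884 -0.1427  0.1128] yaw -2.2219 down [-3.e-04  1.e-04 -1.e+00] F [-1.4  1.9  0.5] M [ 0.3   0.48 -0.04] w 0.0339 j [-0.298  0.529  1.469  0.     1.144  1.923]
the job is handed in; nothing more can be done
None
```

The clamp is ready for tightening. The slim pin is home and released, the hand screw is one turn on from the thread's drop, and the knob is still held at 15 N. I handed the job in at 26.3 s; it reports no verdict.

- **Pin:** I pushed it in until the shoulder met the bar, with the tool at z = 0.112 m and about 8 N upward, then let go. In the last side picture its top and collar are where a fully seated pin should show. One rough triangulation of the pin top earlier read 4 mm high. It rested on a blurred side-view pixel, and the wrist view agreed with the pin being home.
- **Finding the thread:** I turned the knob backward 0.5 rad, then in 0.15 rad steps, letting go after each step to see if it fell. It fell 4.6 mm at −1.55 rad and not at −1.40, so the thread starts between those two.
- **One turn forward:** I turned it forward 6.33 rad in two grips. That is one full turn from the drop to within about 0.1 rad, because the drop is only known to one step.
- **Knob height:** The knob ended about 9.3 mm lower than at the start, where about 9 mm was expected. It did not slip in the gripper.
- **Forces:** No reading was over about 10 N. At the end about 2.5 N of sideways force remained on the tool.
- **Rest of the bench:** The other objects looked undisturbed in the last top view, but the arm hid part of the pin block. I did not look at the ball-headed pin again after taking the slim pin out, and I did not measure any of these.

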